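# Turn the inlaid plates onto the drying rack

## Robot

A 6-joint arm with a two-finger parallel gripper is mounted at the origin on the work surface. World frame = base frame: x ahead of the robot, y to its left, z up, the work surface at z = 0. Lengths are in m, angles in rad, forces in N, time in s.
With the tool pointing down it reaches from about 0.35 to 0.975 m from the base axis. Payload 4.9 kg.
Tool frame: the origin (TCP) lies midway between the tips of the shut fingers; the grasp point (between the pads) lies 19 mm behind it (ctrl.hold_point_z is the distance from the TCP to the grasp point, in m); z points along the fingers, y is the line along which they close (so a half turn about z gives the same grasp; the last joint's range is limited). The gripper opens to 85 mm and grips with 20 to 120 N. Pads are 22 mm wide; open, the fingers measure 114 mm over their backs; the gripper's body (76 mm by 85 mm) begins 54 mm behind the grasp point. The pads swing forward as they close: fully open they stand 13 mm farther back than shut.
Start: joints at [1.045, 0.053, 1.613, -0, 1.476, -0.119], TCP at [0.247, 0.574, 0.231] pointing down, gripper open.
Joint ranges: [-3.01, 3.01], [-1.01, 2.22], [0.06, 2.58], [-1.02, 4.17], [0.09, 2.62], [-3.14, 3.14]. Speed limits (rad/s): [2.57, 2.57, 3.14, 3.14, 3.14, 3.14].

## Interface

Orientations are given as a rotation vector (axis times angle).
In Python, from station import status, viewer, finish_job, ctrl gives the robot as it stands.
- The arm moves only by the shell command python3 -m jog 'ROWS' [FORCE]. ROWS is JSON, a list of rows, each a list of 7 numbers: the turn, a rotation vector about the tool's x, y, z each as a share of 5 degrees, from -1 to 1, then the shift along the tool's x, y, z each as a share of 30 mm, from -1 to 1, then the opening, from -1 (shut) to 1 (fully open). A call has 1 to 5 rows; each row shifts and turns the commanded pose from where the row before left it, along the tool's axes as they then stand; what a row does not reach is not made up. A row lasts 1/8 s, in which the tool goes at most 62.5 mm and 10.7 degrees, less where a joint would pass 70% of its speed; a pose out of reach is approached as far as the arm can. A call with a number of a shift or a turn outside -1 to 1 is refused whole. A call with a gripper value outside its range is refused whole. The fingers move at their own pace and stop on an object; FORCE is the grip in N (left out, the last holds). Time passes only in rows, so rows that do not move let the fingers close. It gives the time, the measured TCP pose, the force, the opening and the grip force at its end, in the units of the state.
- status.get_obs(): the state, without advancing time (a new reading comes with each control period).
- viewer.get_image(name): name is "scene" or "top" or "wrist"; returns a dict with "img" (480x640x3 uint8, red, green, blue), "fovy" (degrees; the focal length in pixels is half the picture's height over the tangent of half this angle, whatever the lens; pixels are square), "cx", "cy" (the principal point, pixels), "rvec" (rotation vector, rad) and "tvec" (3), from world to camera coordinates, as OpenCV has them. Camera axes: x right, y down, z forward; pixel columns grow to the right and rows downward; lengths in m; the calibration is good to about 2 mm. The wrist camera is an equidistant fisheye: a pixel r from the principal point sees the ray r / f radians off the axis. A picture is of the moment at which its call begins. There is no depth.
- finish_job(): hands the job in; it is judged then, once.
The state is a dict: "t": time; "q": joint angles; "dq": joint speeds; "effort": joint torques, N m; "tool_pos": TCP position; "tool_rot": TCP orientation; "contact_force": force on the tool from outside, world axes, zero at the start; "wrist_torque": the same for the moment, N m; "opening": finger opening in m; "grip_force": force on a finger pad.
Only numpy, scipy, OpenCV 4.12 (cv2) and the standard library are available. Lean on these libraries where they do the work, as an engineer would, in place of code of your own. Each camera call takes 0.05 s, during which the arm holds its last target. There are 200 camera calls.

## Task

The plain backs of the dark wooden plates are dry. Turn every plate over and lay it with its brass-inlaid face up on an arm of its own on the sloping rack, lying flat on the arm, centred across it and in line with it, with its lower end at or just short of the lip; the small leaning rest is there for standing a plate on its end while you change your grip. Once all the plates are on the rack, push the lamp's switch lever fully over, away from the robot, and leave the other things on the bench where they are.

Things in the scene. Friction and masses are not known exactly. Their poses are not given: they have to be found in the camera images.
- plate0: dark wood plate 120 x 56 x 14 mm, about 90 g. One broad face is plain (the back); the other (the good face) has two brass strips and three brass discs, all flush. Origin: centre of the good face; x along the 120 mm length, y along the width, z from the good face through the thickness out of the back. At the start z is up: it lies good face down on the bench. May be absent.
- plate1: dark wood plate 120 x 56 x 14 mm, about 90 g. One broad face is plain (the back); the other (the good face) has two brass strips and three brass discs, all flush. Origin: centre of the good face; x along the 120 mm length, y along the width, z from the good face through the thickness out of the back. At the start z is up: it lies good face down on the bench. May be absent.
- plate2: dark wood plate 120 x 56 x 14 mm, about 90 g. One broad face is plain (the back); the other (the good face) has two brass strips and three brass discs, all flush. Origin: centre of the good face; x along the 120 mm length, y along the width, z from the good face through the thickness out of the back. At the start z is up: it lies good face down on the bench. May be absent.
- plate3: dark wood plate 120 x 56 x 14 mm, about 90 g. One broad face is plain (the back); the other (the good face) has two brass strips and three brass discs, all flush. Origin: centre of the good face; x along the 120 mm length, y along the width, z from the good face through the thickness out of the back. At the start z is up: it lies good face down on the bench. May be absent.
- rest: loose wooden leaning rest, 0.9 kg. Origin on the bench under the foot of its back, z up. Base block from x -45 to +65 mm, 80 mm wide in y, 20 mm high. A back 30 mm wide in y rises from the block at x = 0 to 80 mm above the bench, its front facing -x and leaning 15 degrees towards +x. An 8 mm high lip across the block has its inner side at x = -22 mm.
- rest_foot (a point): point on top of the rest's block, 20 mm above the bench, at the foot of its back (rest x = 0, y = 0). A plate can stand here on a short end, its foot between lip and back (room of 22 mm for its 14), leaning on the back 15 to 25 degrees from vertical towards the rest's +x.
- rack: fixed wooden drying rack with four narrow sloping arms (arm0 to arm3) in a row along its y, 100 mm apart. Origin: centre of the underside of its base board, 130 (x) x 360 (y) x 16 mm; arms slope down towards its +x.
- arm0: sloping arm of the rack, a board 34 mm wide on posts. Origin in its upper surface, 70 mm above the bench; x straight down the slope (30 degrees), y across, z square out of the surface. The surface spans x -45 to +60 mm, where an 8 mm high lip closes the lower end. A plate touching the lip has its middle at x = 0; laid good face up, its origin is at z = 14 mm.
- arm1: sloping arm of the rack, a board 34 mm wide on posts. Origin in its upper surface, 70 mm above the bench; x straight down the slope (30 degrees), y across, z square out of the surface. The surface spans x -45 to +60 mm, where an 8 mm high lip closes the lower end. A plate touching the lip has its middle at x = 0; laid good face up, its origin is at z = 14 mm.
- arm2: sloping arm of the rack, a board 34 mm wide on posts. Origin in its upper surface, 70 mm above the bench; x straight down the slope (30 degrees), y across, z square out of the surface. The surface spans x -45 to +60 mm, where an 8 mm high lip closes the lower end. A plate touching the lip has its middle at x = 0; laid good face up, its origin is at z = 14 mm.
- arm3: sloping arm of the rack, a board 34 mm wide on posts. Origin in its upper surface, 70 mm above the bench; x straight down the slope (30 degrees), y across, z square out of the surface. The surface spans x -45 to +60 mm, where an 8 mm high lip closes the lower end. A plate touching the lip has its middle at x = 0; laid good face up, its origin is at z = 14 mm.
- switch (a joint): angle (rad) of the lamp's switch lever: about 0 (off, leaning towards the robot) to 1.0 (fully on, leaning away). It swings about a level axis in its own y direction and stays where it is left; a light push at the tip moves it.
- switch_tip (a point): centre of the black ball, 26 mm across, at the tip of the 80 mm long, 10 mm thick switch lever. From off to on it travels about 77 mm towards the +x of the switch block, and at both ends stands about 92 mm above the bench.
- switch_base: grey block under the switch lever, 70 (x) x 50 x 25 mm, fixed to the bench, origin at the centre of its underside; the lever's axis runs along y, 22 mm up; the lever swings towards this body's +x to switch on.
- tape: roll of orange tape, 96 mm across, 24 mm high; a bystander to be left alone. Origin: centre of its underside.
- ferrule: brass ring, 42 mm across, 22 mm high; a bystander to be left alone. Origin: centre of its underside.
- driver: screwdriver, 170 mm long, lying; a bystander to be left alone. Origin: in its handle line, at the underside.
- solvent: small white bottle, 48 mm across, 95 mm high; a bystander to be left alone. Origin: centre of its underside.
- swabs: clear cup, 76 mm across, 80 mm high; a bystander to be left alone. Origin: centre of its underside.
- reel: copper reel, 38 mm across, 30 mm high; a bystander to be left alone. Origin: centre of its underside.
Not all that is in view belongs to the job. What is shaped like the plate3 but orange or turquoise is not meant.

How it is judged:
By the outcome, as a careful person would: the job done as asked, in the order asked, and still so for the second after the job is handed in, with the robot touching nothing.
Of plate0, plate1, plate2, plate3 only 3 to 4 are there at a start; the rules pass over those that are not, and their reading is None.
At some moment in a run one of rest may be knocked a few centimetres aside while the robot is not near it.
Once in a run the grip may slacken for a moment while it holds something.
It also fails if it takes over 210 s, if anything falls off the work surface, if the arm or the gripper's body presses on something with over 40 N, if the wrist force passes 120 N, or if a joint passes its speed limit or range.

## Working session

There is one attempt and no reset: what is moved stays moved. The work goes in short steps, Python scripts to look and compute and a shell command to move; the robot and the scene stay as the last step left them, time stands still between calls to the robot, and variables do not carry over. Pictures are saved under pics/ and viewed, at most 14 in all, crops included, and the job is handed in when it is done.

```bash
ls; mkdir -p pics
python3 - <<'E'
from station import status, viewer, ctrl
import cv2,numpy as np
o=status.get_obs();print(o['t'],o['tool_pos'],o['tool_rot'],o['opening'],ctrl.hold_point_z)
for n in ("scene","top","wrist"):
    d=viewer.get_image(n);cv2.imwrite(f"pics/{n}0.png",d["img"][:,:,::-1])
    print(n,d["fovy"],d["cx"],d["cy"],d["rvec"],d["tvec"])
E
```

```text
pics
0.0 [0.24698002 0.5734513  0.23007786] [-6.34509839e-01 -3.07618160e+00  3.01877097e-03] 0.08516096491789689 0.0187
scene 50.95452820475637 318.95663501541026 240.31510369696534 [ 2.18497456  0.59849594 -0.29477758] [-0.4301299  -0.11677756  1.59283451]
top 49.334698623169096 318.95209974191283 240.9413381087369 [ 2.16558196 -2.18386628  0.11193457] [-0.06685886  0.52689083  1.39339596]
wrist 65.70646984690485 320.565466880611 238.98437833615532 [-2.4007356  -1.57950125 -0.24238516] [-0.6237447  -0.03969643  0.37954621]
```

View pics/top0.png

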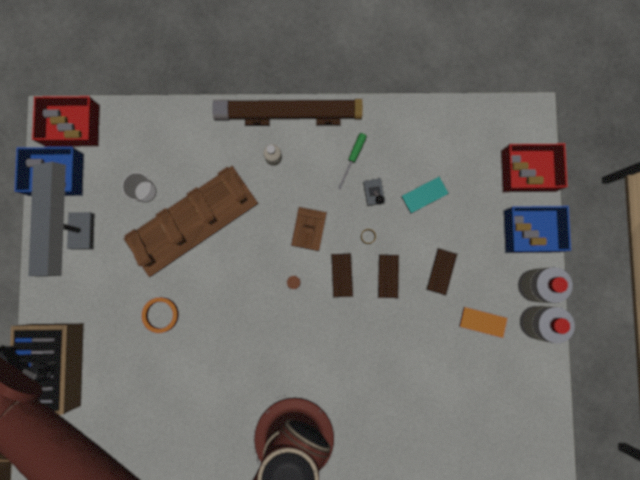

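View pics/scene0.png

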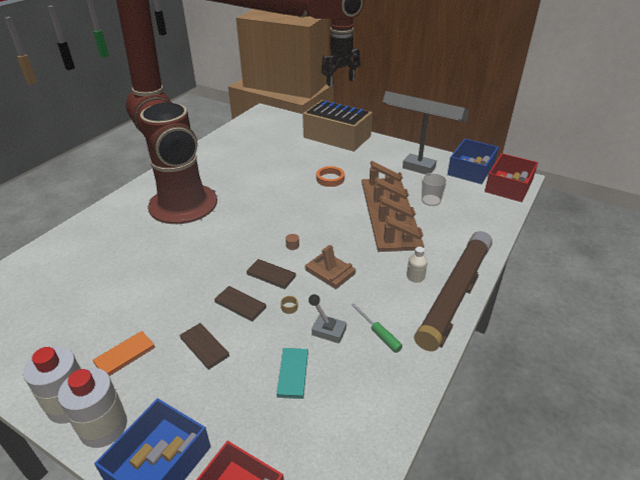

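```bash
cat > h.py <<'E'
from station import status, viewer, ctrl, finish_job
import cv2,numpy as np
from scipy.spatial.transform import Rotation as R
def cam(d):
    f=240/np.tan(np.radians(d["fovy"])/2);M=R.from_rotvec(d["rvec"]).as_matrix();return f,M,-M.T@np.array(d["tvec"])
def ray(d,u,v,fish=False):
    f,M,c=cam(d);a=np.array([u-d["cx"],v-d["cy"]])/f
    if fish:
        r=np.linalg.norm(a)+1e-12;v3=np.r_[a/r*np.sin(r),np.cos(r)]
    else: v3=np.r_[a,1]
    return c,M.T@(v3/np.linalg.norm(v3))
def plane(d,u,v,z,fish=False):
    c,r=ray(d,u,v,fish);return c+r*(z-c[2])/r[2]
def proj(d,p,fish=False):
    f,M,c=cam(d);q=M@(np.array(p)-c)
    if fish:
        n=np.hypot(q[0],q[1])+1e-12;t=np.arctan2(n,q[2]);return d["cx"]+f*t*q[0]/n,d["cy"]+f*t*q[1]/n
    return d["cx"]+f*q[0]/q[2],d["cy"]+f*q[1]/q[2]
E
cat > m1.py <<'E'
from h import *
d=viewer.get_image("top");im=d["img"].astype(int);s=im.sum(2)
hsv=cv2.cvtColor(d["img"],cv2.COLOR_RGB2HSV)
m=((s<190)).astype(np.uint8)*255
for c in cv2.findContours(m,0,1)[0]:
    a=cv2.contourArea(c)
    if 300<a<3000:
        (u,v),wh,ang=cv2.minAreaRect(c);b=cv2.boxPoints(((u,v),wh,ang))
        P=np.array([plane(d,*q,0.014) for q in b]);e=P[1]-P[0];g=P[2]-P[1]
        if np.linalg.norm(g)>np.linalg.norm(e):L,W=g,e
        else:L,W=e,g
        print((round(u),round(v)),P.mean(0).round(4),np.linalg.norm(L).round(3),np.linalg.norm(W).round(3),"yaw",np.degrees(np.arctan2(L[1],L[0])).round(1))
print("cam",cam(d)[2]); 
big=cv2.resize(d["img"][150:290,115:335],(800,509),interpolation=cv2.INTER_CUBIC);cv2.imwrite("pics/topcrop.png",big[:,:,::-1])
d=viewer.get_image("scene");big=cv2.resize(d["img"][150:350,270:450],(540,600),interpolation=cv2.INTER_CUBIC);cv2.imwrite("pics/scenecrop.png",big[:,:,::-1])
E
python3 m1.py
```

```text
(288, 466) [-0.0659  0.0164  0.014 ] 0.134 0.066 yaw -90.6
(73, 368) [0.1931 0.5878 0.014 ] 0.231 0.048 yaw -178.0
(532, 321) [ 0.3041 -0.6464  0.014 ] 0.082 0.064 yaw -10.3
(530, 286) [ 0.4009 -0.6459  0.014 ] 0.083 0.063 yaw -179.0
(388, 276) [ 0.4302 -0.2585  0.014 ] 0.114 0.049 yaw 178.7
(342, 275) [ 0.4342 -0.1324  0.014 ] 0.114 0.05 yaw -178.6
(441, 271) [ 0.4418 -0.4044  0.014 ] 0.115 0.053 yaw -17.1
(146, 246) [0.5178 0.4007 0.014 ] 0.111 0.075 yaw -147.8
(174, 236) [0.5433 0.3257 0.014 ] 0.131 0.124 yaw -114.3
(509, 230) [ 0.5544 -0.5932  0.014 ] 0.12 0.027 yaw -178.6
(541, 228) [ 0.5571 -0.6831  0.014 ] 0.148 0.117 yaw -89.2
(205, 196) [0.6532 0.2417 0.014 ] 0.126 0.06 yaw -63.2
(620, 282) [ 0.4169 -0.8917  0.014 ] 0.651 0.106 yaw 176.1
(533, 168) [ 0.7274 -0.6692  0.014 ] 0.178 0.132 yaw -89.2
(292, 113) [ 8.897e-01 -4.000e-04  1.400e-02] 0.374 0.07 yaw -89.8
cam [ 0.38933915 -0.06198012  1.4381272 ]
```

View pics/topcrop.png

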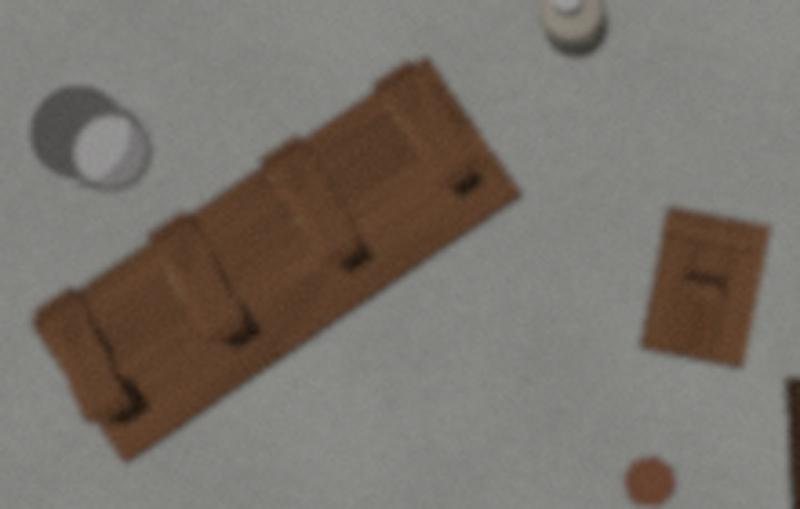

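View pics/scenecrop.png

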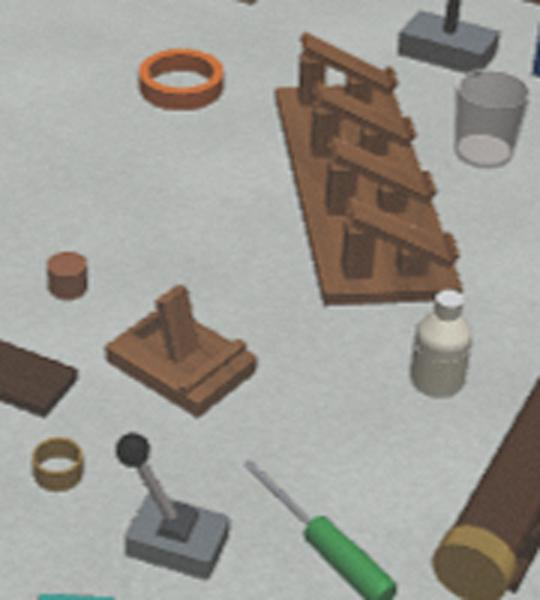

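```bash
cat > m2.py <<'E'
from h import *
d=viewer.get_image("top")
S=4
im=cv2.resize(d["img"],None,fx=S,fy=S,interpolation=cv2.INTER_CUBIC);hsv=cv2.cvtColor(im,cv2.COLOR_RGB2HSV)
m=((hsv[...,1]>75)&((hsv[...,0]<20)|(hsv[...,0]>170))).astype(np.uint8)*255
px=lambda p:((p[0]+.5)/S-.5,(p[1]+.5)/S-.5)
def edge(c,a,b,z):
    a,b=np.array(a,float),np.array(b,float);t=(b-a)/np.linalg.norm(b-a);n=np.array([-t[1],t[0]])
    q=np.array([px(p) for p in c[:,0]]);s=(q-a)@t/np.linalg.norm(b-a);e=(q-a)@n
    k=(s>.12)&(s<.88)&(abs(e)<3)
    P=np.array([plane(d,*p,z)[:2] for p in q[k]],np.float32)
    v=cv2.fitLine(P,cv2.DIST_HUBER,0,.01,.01).ravel();return v[2:],v[:2],k.sum()
for c in cv2.findContours(m,0,cv2.CHAIN_APPROX_NONE)[0]:
    a=cv2.contourArea(c)/S/S
    if a<900: continue
    r=cv2.minAreaRect(c);u,v=px(r[0]);b=cv2.boxPoints(r)
    if 150<u<230 and a>3000:
        A=edge(c,(150.2,276.5),(258,203.6),0);B=edge(c,(258,203.6),(240,177),0)
        print("near",A,np.degrees(np.arctan2(A[1][1],A[1][0])));print("end",B,np.degrees(np.arctan2(B[1][1],B[1][0])))
        s=np.linalg.solve(np.c_[A[1],-B[1]],B[0]-A[0]);print("corner",A[0]+s[0]*A[1])
    if 280<u<340 and 180<v<260:
        P=np.array([plane(d,*px(q),0.01)[:2] for q in b]);print("rest box",P.round(4).tolist(),P.mean(0),r)
E
python3 m2.py
```

```text
rest box [[0.5174, 0.0053], [0.6233, -0.0158], [0.6078, -0.0914], [0.502, -0.0697]] [ 0.56262741 -0.04290871] ((1235.4361572265625, 915.5388793945312), (111.68246459960938, 155.95008850097656), 11.10383415222168)
near (array([0.54108  , 0.2398767], dtype=float32), array([ 0.56248194, -0.8268096 ], dtype=float32), np.int64(331)) -55.77238
end (array([0.6721073 , 0.12365662], dtype=float32), array([0.8250392, 0.5650755], dtype=float32), np.int64(82)) 34.407536
corner [0.636661   0.09937921]
```

```bash
cat >> h.py <<'E'
def pose(psi,tau,s):
    p,t=np.radians(psi),np.radians(tau);z=np.array([np.sin(t)*np.cos(p),np.sin(t)*np.sin(p),-np.cos(t)])
    y=s*np.array([-np.sin(p),np.cos(p),0]);return np.c_[np.cross(y,z),y,z]
def plan(pos,Rt,start=None,n=None):
    "rows from start (default: now) to TCP pos, rotation Rt; prints one row and its repeat count"
    o=status.get_obs()
    p0,R0=start if start else (o['tool_pos'],R.from_rotvec(o['tool_rot']).as_matrix())
    w=R.from_matrix(R0.T@Rt).as_rotvec();p=R0.T@(np.array(pos)-p0)
    n=n or int(np.ceil(max(abs(w).max()/np.radians(5),np.linalg.norm(p)/.03,1)))
    A=sum(R.from_rotvec(w*k/n).as_matrix() for k in range(n));t=np.linalg.solve(A,p)
    while abs(t).max()>.03 or abs(w/n).max()>np.radians(5.001):
        n+=1;A=sum(R.from_rotvec(w*k/n).as_matrix() for k in range(n));t=np.linalg.solve(A,p)
    print(n,"x",np.r_[w/n/np.radians(5),t/.03].round(3).tolist());return np.array(pos),Rt
def now():
    o=status.get_obs();M=R.from_rotvec(o['tool_rot']).as_matrix()
    print('t',round(o['t'],2),'q',np.round(o['q'],2),'p',np.round(o['tool_pos'],4),'z',M[:,2].round(3),'y',M[:,1].round(3),'F',np.round(o['contact_force'],1),'op',round(o['opening'],4),'g',np.round(o['grip_force'],1))
    return o,M
E
python3 - <<'E'
from h import *
d=viewer.get_image("wrist");o,M=now();f,Mc,c=cam(d)
print(f,"cam in tool",M.T@(c-o['tool_pos']),"\n",M.T@Mc.T)
plan([.55,.24,.42],pose(34.4,0,-1))
E
```

```text
t 0.35 q [ 1.05  0.05  1.61  0.    1.48 -0.12] p [0.2472 0.5739 0.231 ] z [-0. -0. -1.] y [ 0.396  0.918 -0.   ] F [1.  0.2 0.3] op 0.0853 g 0.0
371.64829954431775 cam in tool [ 0.07671215 -0.00023836 -0.14222464] 
 [[-4.66900209e-04 -9.53027634e-01 -3.02882998e-01]
 [ 9.99999847e-01 -3.55210286e-04 -4.23843265e-04]
 [ 2.96347187e-04 -3.02883149e-01  9.53027654e-01]]
25 x [-0.0, 0.0, 0.978, -0.605, 0.412, -0.252]
```

```bash
python3 -m jog '[[0,0,0.98,-0.6,0.41,-0.25,1],[0,0,0.98,-0.6,0.41,-0.25,1],[0,0,0.98,-0.6,0.41,-0.25,1],[0,0,0.98,-0.6,0.41,-0.25,1],[0,0,0.98,-0.6,0.41,-0.25,1]]'
for i in 1; do :; done
python3 -m jog '[[0,0,0.98,-0.6,0.41,-0.25,1],[0,0,0.98,-0.6,0.41,-0.25,1],[0,0,0.98,-0.6,0.41,-0.25,1],[0,0,0.98,-0.6,0.41,-0.25,1],[0,0,0.98,-0.6,0.41,-0.25,1]]' >/dev/null
python3 -m jog '[[0,0,0.98,-0.6,0.41,-0.25,1],[0,0,0.98,-0.6,0.41,-0.25,1],[0,0,0.98,-0.6,0.41,-0.25,1],[0,0,0.98,-0.6,0.41,-0.25,1],[0,0,0.98,-0.6,0.41,-0.25,1]]' >/dev/null
python3 -m jog '[[0,0,0.98,-0.6,0.41,-0.25,1],[0,0,0.98,-0.6,0.41,-0.25,1],[0,0,0.98,-0.6,0.41,-0.25,1],[0,0,0.98,-0.6,0.41,-0.25,1],[0,0,0.98,-0.6,0.41,-0.25,1]]' >/dev/null
python3 -m jog '[[0,0,0.98,-0.6,0.41,-0.25,1],[0,0,0.98,-0.6,0.41,-0.25,1],[0,0,0.98,-0.6,0.41,-0.25,1],[0,0,0.98,-0.6,0.41,-0.25,1],[0,0,0.98,-0.6,0.41,-0.25,1]]'
python3 - <<'E'
from h import *
now();d=viewer.get_image("wrist");cv2.imwrite("pics/w1.png",d["img"][:,:,::-1])
import pickle;pickle.dump(d,open("w1.pkl","wb"))
E
```

```text
t: 0.98
tool_pos: [0.3561, 0.5763, 0.2689]
tool_rot: [-1.277, -2.87, 0.0]
contact_force: [0.5, -0.1, 0.2]
opening: 0.0854
grip_force: 0.0
t: 3.48
tool_pos: [0.5477, 0.2422, 0.4189]
tool_rot: [3.004, 0.919, -0.0]
contact_force: [-0.0, 0.3, -0.3]
opening: 0.0857
grip_force: 0.0
t 3.48 q [ 0.29 -0.05  1.41 -0.    1.78  1.27] p [0.5477 0.2422 0.4189] z [-0. -0. -1.] y [ 0.559 -0.829  0.   ] F [-0.   0.3 -0.3] op 0.0857 g 0.0
```

View pics/w1.png

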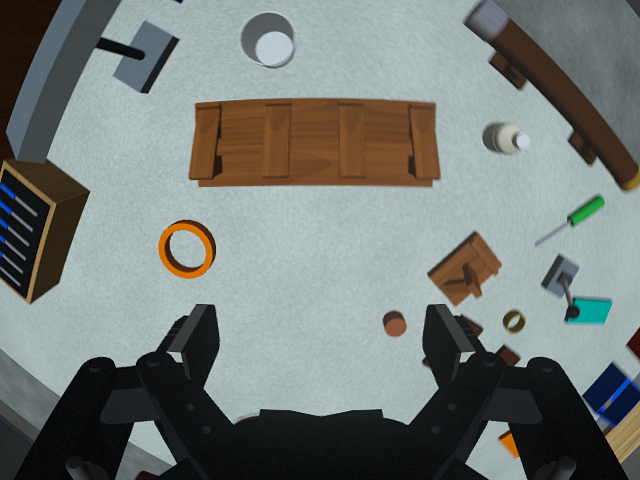

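Run:
```python
import cv2
im=cv2.imread("pics/w1.png")[88:198,180:450];cv2.imwrite("pics/w1c.png",cv2.resize(im,None,fx=2.96,fy=2.96,interpolation=cv2.INTER_CUBIC))
```

```text
(no output)
```

View pics/w1c.png

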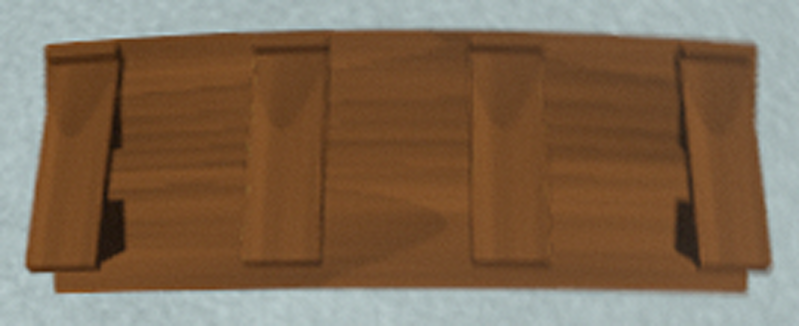

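Run:
```python
from h import *
import pickle
d=pickle.load(open("w1.pkl","rb"))
g=lambda u,v,z:plane(d,180+u/2.96,88+v/2.96,z,True)[:2]
near=[[(28,264),(97,265)],[(243,260),(322,260)],[(471,260),(549,261)],[(697,265),(770,264)]]
lip=[[(50,57),(122,57)],[(255,49),(329,48)],[(471,48),(545,50)],[(683,56),(754,58)]]
N=np.array([np.mean([g(*p,.0925) for p in a],0) for a in near]);L=np.array([np.mean([g(*p,.047) for p in a],0) for a in lip])
print("near",N.round(4).tolist());print("lip",L.round(4).tolist())
for a in near: print("w",np.linalg.norm(g(*a[0],.0925)-g(*a[1],.0925)).round(4),end=' ')
for X in(N,L):
    v=X[0]-X[3];print("y yaw",np.degrees(np.arctan2(v[1],v[0])),np.linalg.norm(v))
D=L-N;print(np.linalg.norm(D,axis=1),np.degrees(np.arctan2(D[:,1],D[:,0])))
a,b=g(55,291,.0),g(748,291,.0);print("base",a,b,np.linalg.norm(a-b),np.degrees(np.arctan2(*(a-b)[::-1])))
# rest: brown contour
im=cv2.resize(d["img"][220:320,415:515],None,fx=4,fy=4,interpolation=cv2.INTER_CUBIC);cv2.imwrite("pics/restc.png",cv2.resize(im,None,fx=1.5,fy=1.5)[:,:,::-1])
```

```text
near [[0.4712, 0.3793], [0.5264, 0.2966], [0.5809, 0.2152], [0.6368, 0.1328]]
lip [[0.5495, 0.4308], [0.6041, 0.3485], [0.6592, 0.2658], [0.7154, 0.1832]]
w 0.0328 w 0.0343 w 0.0337 w 0.0339 y yaw 123.89426228399718 0.2969079964027482
y yaw 123.81684964383803 0.29804993901352933
[0.09373306 0.09339983 0.09323666 0.09334767] [33.37864349 33.75444426 32.87124845 32.67568503]
base [0.42860972 0.39408143] [0.63477771 0.08760004] 0.3693725580522703 123.92845871315014
```

View pics/restc.png

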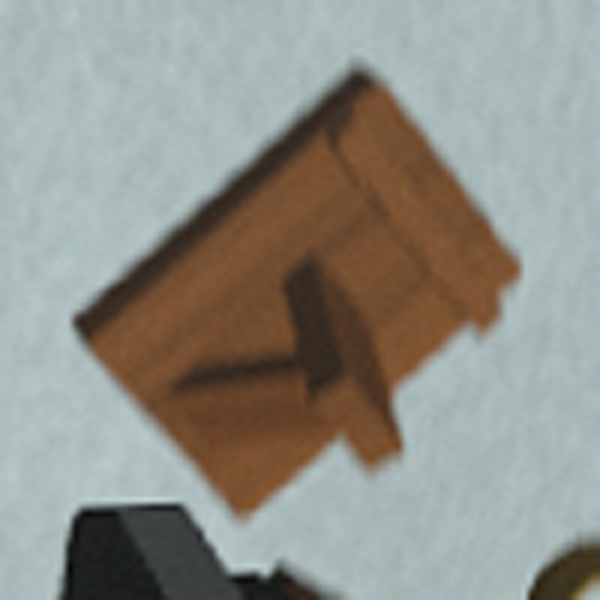

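Run:
```python
from h import *
import pickle
d=pickle.load(open("w1.pkl","rb"))
def chk(o,yaw):
    c,s=np.cos(np.radians(yaw)),np.sin(np.radians(yaw))
    for n,p in dict(nearA0=(65,40,0),nearB0=(65,-40,0),nearA20=(65,40,20),nearB20=(65,-40,20),farA20=(-45,40,20),farB20=(-45,-40,20),lipA=(-22,40,28),lipB=(-22,-40,28),backA=(16,15,80),backB=(16,-15,80)).items():
        w=np.r_[o[0]+(c*p[0]-s*p[1])/1e3,o[1]+(s*p[0]+c*p[1])/1e3,p[2]/1e3]
        u=proj(d,w,True);print(n,round((u[0]-415)*6),round((u[1]-220)*6))
chk((.5724,-.0449),168.7)
f,M,c=cam(d);print(c)
t=viewer.get_image("top")
g=lambda u,v,z:plane(t,115+u/3.636,150+v/3.636,z)[:2].round(4)
print("top: arm near-R ends",g(341,268,.0925),"corner",g(520,195,0),g(128,460,0),"left top corner",g(40,318,.016))
o=np.array([[.5033,.4004],[.5582,.3179],[.613,.2358],[.669,.1533]]);ex=np.array([np.cos(np.radians(33.8)),np.sin(np.radians(33.8))]);ey=np.array([-ex[1],ex[0]])
for a in o:
    print([tuple(np.round((np.array(proj(t,np.r_[a+ex*X+ey*Y,Z]))-[115,150])*3.636).astype(int)) for X,Y,Z in((-.039,.017,.0925),(-.039,-.017,.0925),(.056,.017,.047),(.056,-.017,.047))])
```

```text
nearA0 225 479
nearB0 65 305
nearA20 246 510
nearB20 84 333
farA20 529 255
farB20 381 61
lipA 483 320
lipB 331 128
backA 409 434
backB 348 361
[0.61309666 0.28512985 0.5612929 ]
top: arm near-R ends [0.567  0.2143] corner [0.6345 0.0972] [0.4346 0.392 ] left top corner [0.5411 0.4553]
[(np.int64(86), np.int64(418)), (np.int64(127), np.int64(391)), (np.int64(38), np.int64(314)), (np.int64(77), np.int64(289))]
[(np.int64(205), np.int64(340)), (np.int64(245), np.int64(313)), (np.int64(152), np.int64(240)), (np.int64(191), np.int64(214))]
[(np.int64(322), np.int64(262)), (np.int64(362), np.int64(236)), (np.int64(265), np.int64(165)), (np.int64(303), np.int64(140))]
[(np.int64(438), np.int64(184)), (np.int64(478), np.int64(158)), (np.int64(377), np.int64(90)), (np.int64(415), np.int64(65))]
```

Run:
```python
from h import *
Rt=pose(181,35,1);T=np.array([.477,-.131,.004])
s=plan(T-.09*Rt[:,2],Rt);plan(T,Rt,s)
```

```text
17 x [0.119, -0.402, 0.377, -0.078, 0.728, 0.713]
3 x [0.0, 0.0, 0.0, 0.0, -0.0, 1.0]
```

```bash
python3 -m jog '[[0.12,-0.4,0.38,-0.08,0.73,0.71,1],[0.12,-0.4,0.38,-0.08,0.73,0.71,1],[0.12,-0.4,0.38,-0.08,0.73,0.71,1],[0.12,-0.4,0.38,-0.08,0.73,0.71,1],[0.12,-0.4,0.38,-0.08,0.73,0.71,1]]' >/dev/null
python3 -m jog '[[0.12,-0.4,0.38,-0.08,0.73,0.71,1],[0.12,-0.4,0.38,-0.08,0.73,0.71,1],[0.12,-0.4,0.38,-0.08,0.73,0.71,1],[0.12,-0.4,0.38,-0.08,0.73,0.71,0.8],[0.12,-0.4,0.38,-0.08,0.73,0.71,0.8]]' >/dev/null
python3 -m jog '[[0.12,-0.4,0.38,-0.08,0.73,0.71,0.8],[0.12,-0.4,0.38,-0.08,0.73,0.71,0.8],[0.12,-0.4,0.38,-0.08,0.73,0.71,0.8],[0.12,-0.4,0.38,-0.08,0.73,0.71,0.8],[0.12,-0.4,0.38,-0.08,0.73,0.71,0.8]]' >/dev/null
python3 -m jog '[[0.12,-0.4,0.38,-0.08,0.73,0.71,0.8],[0,0,0,0,0,0,0.8],[0,0,0,0,0,0,0.8]]' >/dev/null
python3 - <<'E'
from h import *
now();d=viewer.get_image("wrist");cv2.imwrite("pics/w2.png",d["img"][:,:,::-1])
Rt=pose(181,35,1);T=np.array([.477,-.131,.004]);plan(T,Rt)
E
```

```text
t 5.83 q [-0.25  0.38  1.55 -0.16  1.76  1.28] p [ 0.5404 -0.1076  0.0945] z [-0.544 -0.017 -0.839] y [ 0.048 -0.999 -0.01 ] F [ 1.  -1.1  0.5] op 0.0766 g 0.0
4 x [0.026, -0.104, 0.089, -0.028, 0.182, 0.928]
```

View pics/w2.png

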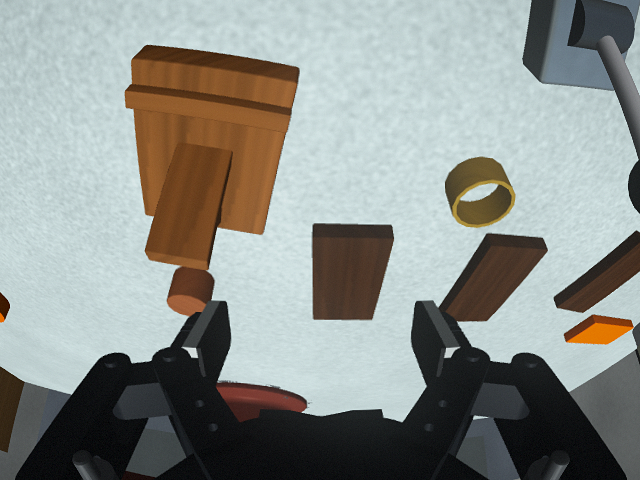

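```bash
python3 -m jog '[[0.03,-0.1,0.09,-0.03,0.18,0.93,0.7],[0.03,-0.1,0.09,-0.03,0.18,0.93,0.7],[0.03,-0.1,0.09,-0.03,0.18,0.93,0.7],[0.02,-0.1,0.09,-0.03,0.18,0.7,0.7],[0,0,0,0,0,0,0.7]]'
python3 - <<'E'
from h import *
now();Rt=pose(181,35,1);T=np.array([.477,-.131,.004]);plan(T,Rt)
d=viewer.get_image("wrist");im=d["img"];m=(im.astype(int).sum(2)<190)
print("plate A-edge row/cols at w:",[ (r,np.where(m[r,250:400])[0][[0,-1]]+250) for r in range(200,330,10) if m[r,250:400].any()])
E
```

```text
t: 6.5
tool_pos: [0.4787, -0.1304, 0.0082]
tool_rot: [2.991, 0.025, -0.947]
contact_force: [0.3, -0.5, 0.4]
opening: 0.0724
grip_force: 0.0
t 6.5 q [-0.31  0.41  1.69 -0.19  1.63  1.29] p [ 0.4787 -0.1304  0.0082] z [-0.575 -0.008 -0.818] y [ 0.016 -1.    -0.001] F [ 0.3 -0.5  0.4] op 0.0724 g 0.0
1 x [-0.019, 0.027, -0.001, 0.033, 0.021, 0.147]
plate A-edge row/cols at w: [(280, array([258, 388])), (290, array([256, 389])), (300, array([255, 391])), (310, array([256, 389])), (320, array([260, 386]))]
```

```bash
python3 -m jog '[[0,0,0,0,0,0.13,0.7],[0,0,0,0,0,0,-1],[0,0,0,0,0,0,-1],[0,0,0,0,0,0,-1],[0,0,0,0,0,0,-1]]' 60
python3 -m jog '[[0,0,0,0,0,0,-1],[0,0,0,0,0,0,-1]]'
python3 - <<'E'
from h import *
now();d=viewer.get_image("wrist");cv2.imwrite("pics/w3.png",d["img"][:,:,::-1])
E
```

```text
t: 7.18
tool_pos: [0.479, -0.131, 0.0069]
tool_rot: [2.992, 0.025, -0.939]
contact_force: [3.4, 0.0, 5.6]
opening: 0.0534
grip_force: 63.5
t: 7.42
tool_pos: [0.479, -0.131, 0.0069]
tool_rot: [2.992, 0.025, -0.939]
contact_force: [2.9, 0.5, 5.8]
opening: 0.0539
grip_force: 63.5
t 7.42 q [-0.31  0.41  1.69 -0.19  1.62  1.29] p [ 0.479  -0.131   0.0069] z [-0.571 -0.01  -0.821] y [ 0.017 -1.     0.   ] F [2.9 0.5 5.8] op 0.0539 g 63.5
```

View pics/w3.png

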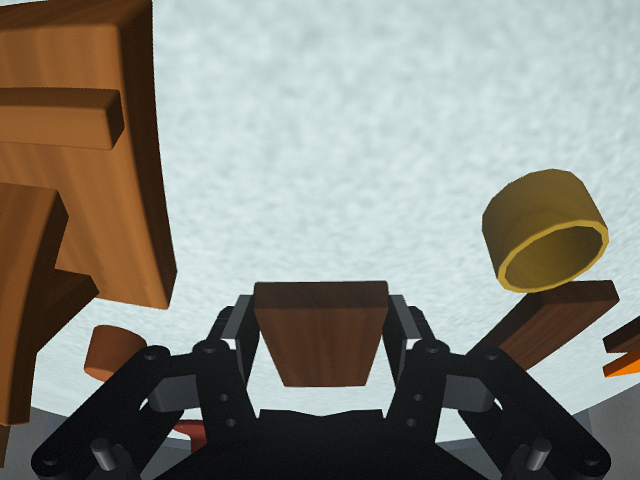

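```bash
cat >> h.py <<'E'
REST=np.array([.5705,-.045]);RYAW=168.7
def nrm(v): return v/np.linalg.norm(v)
def triad(a,n): return np.c_[a,np.cross(n,a),n]
def stand_from(Q,a,n,p,M,th=18,off=-.005,rest=None,yaw=None):
    "tool pose that carries a plate (foot corner Q on the good face, axis a up to the held end, good normal n) held at tool p,M to the rest"
    rest=REST if rest is None else rest;yaw=RYAW if yaw is None else yaw
    u=np.array([np.cos(np.radians(yaw)),np.sin(np.radians(yaw)),0]);t=np.radians(th);zz=np.array([0,0,1.])
    G=triad(np.cos(t)*zz+np.sin(t)*u,np.cos(t)*u-np.sin(t)*zz)@triad(a,n).T
    Qs=np.r_[rest,.02]+off*u
    return Qs+G@(p-Q),G@M
def tilt(M): return np.degrees(np.arctan2(M[1,2],M[0,2])).round(1),np.degrees(np.arccos(-M[2,2])).round(1)
E
cat > grip.py <<'E'
# run with the plate still gripped on the bench: A end edge pixels (row, col0, col1) -> tool pose for the stand
from h import *
import sys,pickle
r,c0,c1,top=map(float,sys.argv[1:5])
d=viewer.get_image("wrist");o,M=now()
e0,e1=plane(d,c0,r,.014,True),plane(d,c1,r,.014,True);A=(e0+e1)/2
y=M[:,1];a=nrm(np.cross(y,[0,0,1.]));a=a if a@(A-[.3,A[1],A[2]])>0 else -a;a[2]=0
print("A",A.round(4),"w",np.linalg.norm(e0-e1).round(4),"a",a.round(3),"A ahead of tcp",((A-o['tool_pos'])@a).round(4))
A=o['tool_pos']+((A-o['tool_pos'])@a)*a;A[2]=0
p,R1=stand_from(A-.12*a,a,np.array([0,0,-1.]),o['tool_pos'],M)
print("stand",p.round(4),tilt(R1),"y",R1[:,1].round(3));pickle.dump((p,R1),open("stand.pkl","wb"))
E
python3 grip.py 283 255 388 0
```

```text
t 7.53 q [-0.31  0.41  1.69 -0.19  1.62  1.29] p [ 0.479  -0.131   0.0069] z [-0.571 -0.01  -0.821] y [ 0.017 -1.     0.   ] F [4.2 0.5 5.3] op 0.0531 g 63.5
A [ 0.5147 -0.1313  0.014 ] w 0.0463 a [1.    0.017 0.   ] A ahead of tcp 0.0357
stand [ 0.5563 -0.0422  0.1023] (np.float64(168.7), np.float64(37.1)) y [0.196 0.981 0.   ]
```

```bash
sed -i 's/plane(d,c0,r,.014,True),plane(d,c1,r,.014,True)/plane(d,c0,r,0,True),plane(d,c1,r,0,True)/' grip.py; python3 grip.py 282.5 255 388 0
```

```text
t 7.58 q [-0.31  0.41  1.69 -0.19  1.62  1.29] p [ 0.479  -0.131   0.0069] z [-0.571 -0.01  -0.821] y [ 0.017 -1.     0.   ] F [3.1 0.5 6.1] op 0.0534 g 63.5
A [ 0.4914 -0.1318  0.    ] w 0.0561 a [1.    0.017 0.   ] A ahead of tcp 0.0123
stand [ 0.5492 -0.0407  0.1245] (np.float64(168.7), np.float64(37.1)) y [0.196 0.981 0.   ]
```

```bash
python3 -m jog '[[0,0,0,-0.28,0,-0.41,-1],[0,0,0,-0.57,0,-0.82,-1],[0,0,0,-0.57,0,-0.82,-1],[0,0,0,-0.57,0,-0.82,-1],[0,0,0,-0.57,0,-0.82,-1]]' >/dev/null
python3 -m jog '[[0,0,0,-0.57,0,-0.82,-1],[0,0,0,-0.57,0,-0.82,-1],[0,0,-0.5,-0.57,0,-0.82,-1],[0,0,-1,0,0,0,-1],[0,0,-1,0,0,0,-1]]' 
python3 -m jog '[[0,0,-1,0,0,0,-1],[0,0,-1,0,0,0,-1],[0,0,-1,0,0,0,-1],[0,0,-1,0,0,0,-1],[0,0,-1,0,0,0,-1]]' >/dev/null
python3 -m jog '[[0,0,-1,0,0,0,-1],[0,0,-1,0,0,0,-1],[0,0,-1,0,0,0,-1],[0,0,-1,0,0,0,-1],[0,0,-1,0,0,0,-1]]' >/dev/null
python3 -m jog '[[0,0,-1,0,0,0,-1],[0,0,-1,0,0,0,-1],[0,0,-1,0,0,0,-1],[0,0,-1,0,0,0,-1],[0,0,-1,0,0,0,-1]]'
python3 - <<'E'
from h import *
import pickle
now();p,R1=pickle.load(open("stand.pkl","rb"));plan(p+[0,0,.05],R1)
E
```

```text
t: 8.82
tool_pos: [0.4781, -0.1308, 0.2309]
tool_rot: [-2.918, -0.348, 0.921]
contact_force: [-0.7, 0.8, -1.5]
opening: 0.0537
grip_force: 63.0
t: 10.7
tool_pos: [0.4778, -0.1307, 0.2303]
tool_rot: [-1.9, -1.855, 0.609]
contact_force: [0.1, 0.4, -0.7]
opening: 0.0535
grip_force: 63.1
t 10.7 q [-0.31  0.15  1.6  -0.2   1.97 -0.31] p [ 0.4778 -0.1307  0.2303] z [-0.575 -0.009 -0.818] y [ 0.818 -0.027 -0.574] F [ 0.1  0.4 -0.7] op 0.0535 g 63.1
17 x [-0.045, 0.085, -0.968, 0.036, 0.27, 0.023]
```

```bash
python3 -m jog '[[-0.04,0.08,-0.97,0.04,0.27,0.02,-1],[-0.04,0.08,-0.97,0.04,0.27,0.02,-1],[-0.04,0.08,-0.97,0.04,0.27,0.02,-1],[-0.04,0.08,-0.97,0.04,0.27,0.02,-1],[-0.04,0.08,-0.97,0.04,0.27,0.02,-1]]' >/dev/null
python3 -m jog '[[-0.05,0.09,-0.97,0.04,0.27,0.02,-1],[-0.05,0.09,-0.97,0.04,0.27,0.02,-1],[-0.05,0.09,-0.97,0.04,0.27,0.02,-1],[-0.05,0.09,-0.97,0.04,0.27,0.02,-1],[-0.05,0.09,-0.97,0.04,0.27,0.02,-1]]' >/dev/null
python3 -m jog '[[-0.05,0.09,-0.97,0.04,0.27,0.02,-1],[-0.05,0.09,-0.97,0.04,0.27,0.02,-1],[-0.05,0.09,-0.97,0.04,0.27,0.02,-1],[-0.05,0.09,-0.97,0.04,0.27,0.02,-1],[-0.05,0.09,-0.97,0.04,0.27,0.02,-1]]' >/dev/null
python3 -m jog '[[-0.05,0.09,-0.97,0.04,0.27,0.02,-1],[-0.05,0.09,-0.97,0.04,0.27,0.02,-1],[0,0,0,0,0,0,-1]]' >/dev/null
python3 - <<'E'
from h import *
import pickle
now();p,R1=pickle.load(open("stand.pkl","rb"));s=plan(p+[0,0,.02],R1);plan(p,R1,s,n=4)
d=viewer.get_image("wrist");cv2.imwrite("pics/w4.png",d["img"][:,:,::-1])
d=viewer.get_image("scene");cv2.imwrite("pics/s4.png",cv2.resize(d["img"][180:340,230:430],None,fx=3,fy=3)[:,:,::-1])
a=cv2.imread("pics/w4.png");b=cv2.imread("pics/s4.png");a=cv2.resize(a,(400,300));b=cv2.resize(b,(375,300));cv2.imwrite("pics/c4.png",np.hstack([a,b]))
E
```

```text
t 12.95 q [-0.21  0.35  1.46 -0.    1.98 -1.58] p [ 0.5493 -0.0393  0.1763] z [-0.594  0.123 -0.795] y [0.199 0.98  0.003] F [-0.5 -0.9 -0.2] op 0.0535 g 63.1
2 x [0.022, -0.018, -0.002, -0.323, -0.025, 0.419]
4 x [0.0, 0.0, 0.0, -0.101, -0.0, 0.133]
```

View pics/c4.png

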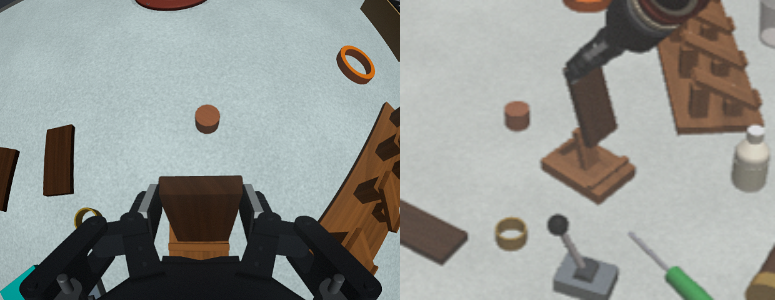

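```bash
python3 -m jog '[[0.02,-0.02,0,-0.32,-0.02,0.42,-1],[0.02,-0.02,0,-0.32,-0.02,0.42,-1],[0,0,0,-0.1,0,0.13,-1],[0,0,0,-0.1,0,0.13,-1],[0,0,0,-0.1,0,0.13,-1]]'
python3 -m jog '[[0,0,0,-0.1,0,0.13,-1],[0,0,0,0,0,0,-1]]'
python3 - <<'E'
from h import *
import pickle
now();p,R1=pickle.load(open("stand.pkl","rb"));plan(p,R1)
E
```

```text
t: 13.68
tool_pos: [0.55, -0.0408, 0.13]
tool_rot: [-0.246, -2.485, -0.084]
contact_force: [-0.4, -0.4, -0.3]
opening: 0.0536
grip_force: 63.2
t: 13.92
tool_pos: [0.5497, -0.0407, 0.1248]
tool_rot: [-0.246, -2.484, -0.084]
contact_force: [0.5, -0.3, -0.9]
opening: 0.053
grip_force: 63.1
t 13.93 q [-0.21  0.4   1.49 -0.    1.9  -1.58] p [ 0.5497 -0.0407  0.1248] z [-0.591  0.119 -0.798] y [0.196 0.981 0.001] F [ 0.5 -0.3 -0.9] op 0.053 g 63.1
1 x [0.01, 0.011, 0.002, 0.006, -0.005, 0.016]
```

```bash
for k in 1; do python3 -m jog '[[0,0,0,-0.04,0,0.053,-1],[0,0,0,0,0,0,-1]]' | grep -E "pos|force"; done; python3 -m jog '[[0,0,0,-0.04,0,0.053,-1],[0,0,0,0,0,0,-1]]' | grep -E "pos|force"
```

```text
tool_pos: [0.5499, -0.0407, 0.1234]
contact_force: [-0.7, 1.0, 0.1]
grip_force: 63.3
tool_pos: [0.55, -0.0406, 0.1231]
contact_force: [-1.4, 0.7, 6.6]
grip_force: 63.7
```

```bash
python3 -m jog '[[0,0,0,0,0,0,0.5],[0,0,0,0,0,0,0.7],[0,0,0,0,0,0,0.9],[0,0,0,0,0,-0.5,0.9],[0,0,0,0,0,-1,0.9]]' | grep -E "pos|force"; python3 -m jog '[[0,0,0,0,0,-1,0.9],[0,0,0,0,0,-1,0.9],[0,0,0,0,0,-1,0.9],[0,0,0,0,0,0,0.9]]'
python3 - <<'E'
from h import *
now();d=viewer.get_image("wrist");cv2.imwrite("pics/w5.png",d["img"][:,:,::-1])
import pickle;pickle.dump(d,open("w5.pkl","wb"))
s=viewer.get_image("scene");cv2.imwrite("pics/s5.png",s["img"][:,:,::-1])
t=viewer.get_image("top");cv2.imwrite("pics/t5.png",t["img"][:,:,::-1])
a=cv2.resize(d["img"],(400,300));b=cv2.resize(s["img"][180:330,260:410],(300,300),interpolation=2);c=np.hstack([a,b]);cv2.imwrite("pics/c5.png",c[:,:,::-1])
E
```

```text
tool_pos: [0.5762, -0.046, 0.157]
contact_force: [0.7, -0.4, -0.1]
grip_force: 0.0
t: 15.55
tool_pos: [0.6317, -0.0573, 0.2318]
tool_rot: [-0.247, -2.491, -0.083]
contact_force: [0.3, 0.5, -0.1]
opening: 0.0808
grip_force: 0.0
t 15.55 q [-0.21  0.49  1.19 -0.    2.11 -1.58] p [ 0.6317 -0.0573  0.2318] z [-0.586  0.118 -0.802] y [0.197 0.98  0.001] F [ 0.3  0.5 -0.1] op 0.0808 g 0.0
```

View pics/c5.png

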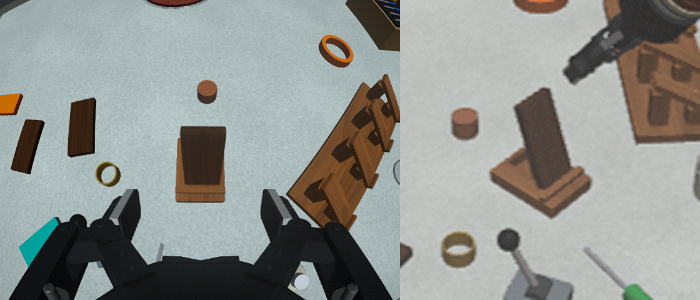

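```bash
cat > lean.py <<'E'
# find the lean and foot of the plate on the rest from a wrist picture: dark region bounds
from h import *
import pickle,sys
from scipy.optimize import least_squares
def measure(d,box):
    u0,u1,v0,v1=box;im=d["img"][v0:v1,u0:u1].astype(int);m=(im.sum(2)<165).astype(np.uint8)
    n,l,s,c=cv2.connectedComponentsWithStats(m);k=1+s[1:,4].argmax();return (l==k),s[k],(u0,v0)
if __name__=="__main__":
    d=pickle.load(open(sys.argv[1],"rb"));b=list(map(int,sys.argv[2:6]));m,s,o=measure(d,b)
    print("box",s[0]+o[0],s[1]+o[1],s[2],s[3])
    for r in range(s[1],s[1]+s[3],max(1,s[3]//12)):
        c=np.where(m[r])[0]
        if len(c):print(r+o[1],c[0]+o[0],c[-1]+o[0],d["img"][r+o[1],(c[0]+c[-1])//2+o[0]])
E
python3 lean.py w5.pkl 270 380 185 320
```

```text
box 289 203 73 93
203 290 359 [66 45 34]
210 289 360 [60 46 36]
217 289 360 [51 36 30]
224 289 360 [53 40 33]
231 290 359 [52 36 30]
238 290 358 [51 39 31]
245 291 357 [50 35 25]
252 292 356 [52 39 27]
259 292 356 [53 38 30]
266 293 354 [54 41 33]
273 294 353 [55 41 31]
280 294 352 [54 39 31]
287 295 351 [53 39 31]
294 296 350 [53 37 28]
```

```bash
cat > fit.py <<'E'
from h import *
from scipy.optimize import least_squares
def corners(x,y,yaw,th):
    u=np.array([np.cos(yaw),np.sin(yaw),0]);z=np.array([0,0,1.]);v=np.cross(z,u)
    a=np.cos(th)*z+np.sin(th)*u;n=np.cos(th)*u-np.sin(th)*z;Q=np.array([x,y,.02])
    return Q,a,n,v
def fit(d,bot,top,topg):
    "pixel pairs (left,right): foot of back face, top of back face, top of good face"
    px=np.array([*bot,*top,*topg],float)
    def res(p):
        Q,a,n,v=corners(*p);P=[]
        for c in (Q-.014*n,Q-.014*n+.12*a,Q+.12*a): P+=[c+.028*v,c-.028*v]
        q=np.array([proj(d,c,True) for c in P]).reshape(3,2,2)
        q=np.array([sorted(k.tolist()) for k in q]).reshape(6,2);return (q-px).ravel()
    r=least_squares(res,[*REST,np.radians(RYAW),.3]);p=r.x;Q,a,n,v=corners(*p)
    print("foot",p[:2].round(4),"yaw",np.degrees(p[2]).round(1),"lean",np.degrees(p[3]).round(1),"res px",r.fun.round(1).tolist());return Q,a,n,v
E
python3 - <<'E'
from fit import *
import pickle
d=pickle.load(open("w5.pkl","rb"))
Q,a,n,v=fit(d,[(295.5,296),(350.5,296)],[(288.5,212),(361,212)],[(290,202.5),(360,202.5)])
E
python3 m2.py | grep rest
```

```text
foot [ 0.5779 -0.0438] yaw 168.3 lean 20.6 res px [-0.1, 0.3, 0.8, 0.6, -1.2, 1.3, 1.2, 1.8, -1.5, -2.3, 0.9, -1.8]Traceback (most recent call last):
  File "m2.py", line 18, in <module>
    A=edge(c,(150.2,276.5),(258,203.6),0);B=edge(c,(258,203.6),(240,177),0)
  File "m2.py", line 12, in edge
    v=cv2.fitLine(P,cv2.DIST_HUBER,0,.01,.01).ravel();return v[2:],v[:2],k.sum()
      ~~~~~~~~~~~^^^^^^^^^^^^^^^^^^^^^^^^^^^^
cv2.error: OpenCV(4.12.0) /io/opencv/modules/imgproc/src/linefit.cpp:618: error: (-215:Assertion failed) npoints2 >= 0 || npoints3 >= 0 in function 'fitLine'
```

```bash
cat >> fit.py <<'E'
def regrasp(Q,a,n,v,al=28,dist=.02):
    al=np.radians(al);z=-np.cos(al)*a-np.sin(al)*n;H=Q+(.12-dist)*a-.007*n
    y=np.array([0.,0,1])@np.zeros((3,3));y=nrm(np.cross([0,0,1.],[z[0],z[1],0]));M=np.c_[np.cross(y,z),y,z]
    return H+.0187*z,M
E
python3 - <<'E'
from fit import *
import pickle
d=pickle.load(open("w5.pkl","rb"))
Q,a,n,v=fit(d,[(295.5,296),(350.5,296)],[(288.5,212),(361,212)],[(290,202.5),(360,202.5)])
T,M=regrasp(Q,a,n,v);pickle.dump((Q,a,n,v,T,M),open("re.pkl","wb"))
print(T,tilt(M))
s=plan([.49,-.03,.27],M);s=plan(T-.09*M[:,2],M,s);plan(T,M,s)
E
```

```text
foot [ 0.5779 -0.0438] yaw 168.3 lean 20.6 res px [-0.1, 0.3, 0.8, 0.6, -1.2, 1.3, 1.2, 1.8, -1.5, -2.3, 0.9, -1.8]
[ 0.56363166 -0.04081311  0.10370497] (np.float64(-11.7), np.float64(48.6))
18 x [0.001, -0.953, 0.005, 0.282, -0.003, -0.103]
4 x [0.0, 0.0, 0.0, 0.63, 0.036, 0.631]
4 x [0.0, 0.0, 0.0, 0.0, 0.0, 0.75]
```

```bash
python3 -m jog '[[0,-0.95,0,0.28,0,-0.1,0.9],[0,-0.95,0,0.28,0,-0.1,0.9],[0,-0.95,0,0.28,0,-0.1,0.9],[0,-0.95,0,0.28,0,-0.1,0.9],[0,-0.95,0,0.28,0,-0.1,0.9]]' >/dev/null
python3 -m jog '[[0,-0.95,0,0.28,0,-0.1,0.9],[0,-0.95,0,0.28,0,-0.1,0.9],[0,-0.95,0,0.28,0,-0.1,0.9],[0,-0.95,0,0.28,0,-0.1,0.9],[0,-0.95,0,0.28,0,-0.1,0.9]]' >/dev/null
python3 -m jog '[[0,-0.95,0,0.28,0,-0.1,0.9],[0,-0.95,0,0.28,0,-0.1,0.9],[0,-0.95,0,0.28,0,-0.1,0.9],[0,-0.95,0,0.28,0,-0.1,0.9],[0,-0.95,0,0.28,0,-0.1,0.9]]' >/dev/null
python3 -m jog '[[0,-0.95,0,0.28,0,-0.1,0.9],[0,-0.95,0,0.28,0,-0.1,0.9],[0,-0.95,0,0.28,0,-0.1,0.9],[0,0,0,0,0,0,0.9]]' >/dev/null
python3 - <<'E'
from h import *
import pickle
now();Q,a,n,v,T,M=pickle.load(open("re.pkl","rb"));s=plan(T-.09*M[:,2],M);plan(T,M,s)
E
```

```text
t 18.12 q [-0.22 -0.92  2.41  0.02  0.81 -1.6 ] p [ 0.4904 -0.0288  0.266 ] z [ 0.731 -0.146 -0.667] y [0.196 0.981 0.001] F [ 0.2  0.5 -0.3] op 0.0808 g 0.0
4 x [0.016, -0.02, 0.011, 0.603, 0.025, 0.611]
4 x [0.0, 0.0, 0.0, 0.0, 0.0, 0.75]
```

```bash
python3 -m jog '[[0.02,-0.02,0.01,0.6,0.02,0.61,0.9],[0.02,-0.02,0.01,0.6,0.02,0.61,0.9],[0.02,-0.02,0.01,0.6,0.02,0.61,0.8],[0.02,-0.02,0.01,0.6,0.02,0.61,0.7],[0,0,0,0,0,0,0.7]]' | grep -E "pos|force"
python3 - <<'E'
from h import *
import pickle
now();Q,a,n,v,T,M=pickle.load(open("re.pkl","rb"));plan(T,M)
d=viewer.get_image("wrist");im=d["img"];cv2.imwrite("pics/w6.png",im[:,:,::-1]);m=(im.astype(int).sum(2)<165)
for q in (Q+.12*a+.028*v,Q+.12*a-.028*v,Q+.12*a-.014*n+.028*v,Q+.12*a-.014*n-.028*v): print(np.round(proj(d,q,True)))
print([ (r,np.where(m[r,240:400])[0][[0,-1]]+240) for r in range(130,300,12) if m[r,240:400].any()])
E
```

```text
tool_pos: [0.4987, -0.0281, 0.1642]
contact_force: [-0.0, 0.3, 0.3]
grip_force: 0.0
t 18.75 q [-0.2  -0.79  2.52 -0.    0.57 -1.57] p [ 0.4987 -0.0281  0.1642] z [ 0.732 -0.153 -0.663] y [ 0.204  0.979 -0.001] F [-0.   0.3  0.3] op 0.0725 g 0.0
3 x [-0.005, -0.01, 0.001, 0.016, 0.009, 0.996]
[273. 270.]
[373. 270.]
[275. 285.]
[370. 285.]
[(166, array([286, 358])), (178, array([285, 359])), (190, array([284, 361])), (202, array([282, 362])), (214, array([281, 364])), (226, array([279, 365])), (238, array([261, 366])), (250, array([247, 368])), (262, array([246, 369])), (274, array([275, 354])), (286, array([318, 399])), (298, array([277, 399]))]
```

```bash
python3 -m jog '[[0,-0.01,0,0.02,0.01,1,0.7],[0,-0.01,0,0.02,0.01,1,0.7],[0,-0.01,0,0.02,0.01,1,0.7],[0,0,0,0,0,0,0.7],[0,0,0,0,0,0,-1]]' 60| grep -E "pos|force"
python3 -m jog '[[0,0,0,0,0,0,-1],[0,0,0,0,0,0,-1],[0,0,0,0,0,0,-1],[0,0,0,0,0,0,-1],[0,0,0,0,0,0,-1]]'
python3 - <<'E'
from h import *
import pickle
now();d=viewer.get_image("wrist");im=d["img"];cv2.imwrite("pics/w7.png",im[:,:,::-1]);pickle.dump(d,open("w7.pkl","wb"))
E
```

```text
tool_pos: [0.5659, -0.0413, 0.109]
contact_force: [-0.3, 1.9, 1.1]
grip_force: 1.8
t: 20.05
tool_pos: [0.5661, -0.0413, 0.1091]
tool_rot: [0.233, 2.273, -0.109]
contact_force: [-4.0, 1.3, 7.0]
opening: 0.055
grip_force: 63.8
t 20.05 q [-0.2  -0.4   2.39 -0.01  0.28 -1.56] p [ 0.5661 -0.0413  0.1091] z [ 0.741 -0.155 -0.653] y [ 0.204  0.979 -0.001] F [-4.   1.3  7. ] op 0.055 g 63.8
```

View pics/w7.png

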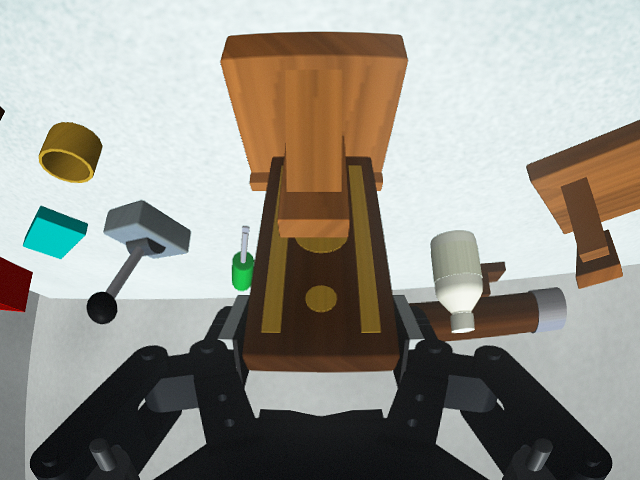

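```bash
cat > held.py <<'E'
# plate held: predicted image of the held end's good-face edge vs seen
from fit import *
import pickle
o,M=now();d=viewer.get_image("wrist");im=d["img"].astype(int)
Q,a,n,v,T,_=pickle.load(open("re.pkl","rb"))
print("pred A good edge",[np.round(proj(d,Q+.12*a+k*v,True),1) for k in(.028,-.028)],"A back",[np.round(proj(d,Q+.12*a-.014*n+k*v,True),1) for k in(.028,-.028)])
c=im[330:385,310:330].mean(1).round(0).astype(int);print([(330+i,x.tolist()) for i,x in enumerate(c)][::3])
E
python3 held.py
```

```text
t 20.1 q [-0.2  -0.4   2.39 -0.01  0.28 -1.56] p [ 0.5662 -0.0413  0.1091] z [ 0.741 -0.155 -0.653] y [ 0.204  0.979 -0.001] F [-4.4  0.9  7. ] op 0.0546 g 63.9
pred A good edge [array([240.2, 355.9]), array([403., 356.])] A back [array([247. , 371.9]), array([396.1, 372. ])]
[(330, [49, 32, 19]), (333, [50, 32, 20]), (336, [50, 33, 20]), (339, [50, 33, 22]), (342, [50, 33, 21]), (345, [50, 34, 22]), (348, [51, 34, 23]), (351, [51, 34, 23]), (354, [53, 36, 25]), (357, [80, 50, 30]), (360, [88, 57, 35]), (363, [86, 56, 36]), (366, [83, 54, 35]), (369, [82, 53, 35]), (372, [149, 140, 130]), (375, [185, 190, 188]), (378, [184, 190, 187]), (381, [184, 190, 188]), (384, [184, 190, 188])]
```

```bash
cat > place.py <<'E'
# tool pose that lays the held plate (re.pkl, gripped at the present tool pose) on arm k
from fit import *
import pickle,sys
ARM=[(.5033,.4004),(.5582,.3179),(.613,.2358),(.669,.1533)];AY=33.8
k=int(sys.argv[1]);o,M=now();p=o['tool_pos'];Q,a,n,v,T,_=pickle.load(open("re.pkl","rb"))
c,s=np.cos(np.radians(AY)),np.sin(np.radians(AY));C,S=np.cos(np.pi/6),.5
ex=np.array([C*c,C*s,-S]);ez=np.array([S*c,S*s,C])
y=M[:,1]*np.sign(M[:,1]@np.cross(n,a));a=nrm(a-y*(a@y));n=nrm(np.cross(a,y))
G=triad(-ex,ez)@triad(a,n).T
Qt=np.r_[ARM[k],.07]+.014*ez+.058*ex
P,R1=Qt+G@(p-Q),G@M
print("place",P.round(4),tilt(R1));pickle.dump((P,R1,ex,ez),open("place.pkl","wb"))
up=M.T@np.array([0,0,1.]);print("up (tool)",up.round(3))
s0=plan(p+[0,0,.16],M);s1=plan(P+[0,0,.06],R1,s0);plan(P+[0,0,.004],R1,s1)
E
python3 place.py 2
```

```text
t 20.15 q [-0.2  -0.4   2.39 -0.01  0.28 -1.56] p [ 0.5661 -0.0413  0.1091] z [ 0.741 -0.155 -0.654] y [ 0.204  0.979 -0.001] F [-4.4  0.7  6.7] op 0.0553 g 63.9
place [0.5891 0.2199 0.0796] (np.float64(33.8), np.float64(31.4))
up (tool) [-0.757 -0.001 -0.654]
6 x [0.0, 0.0, 0.0, -0.673, -0.001, -0.581]
28 x [0.155, 0.273, 0.992, 0.423, 0.01, 0.111]
2 x [0.0, 0.0, 0.0, -0.486, -0.0, 0.797]
```

```bash
sed -i 's/s1=plan(P+\[0,0,.06\],R1,s0);plan/s1=plan(P+[0,0,.16],R1,s0);plan/' place.py; python3 place.py 2 | tail -3
```

```text
6 x [0.0, 0.0, 0.0, -0.673, -0.001, -0.581]
28 x [0.155, 0.273, 0.992, 0.401, 0.091, 0.001]
6 x [0.0, 0.0, 0.0, -0.451, -0.0, 0.74]
```

```bash
python3 -m jog '[[0,0,0,-0.34,0,-0.29,-1],[0,0,0,-0.67,0,-0.58,-1],[0,0,0,-0.67,0,-0.58,-1],[0,0,0,-0.67,0,-0.58,-1],[0,0,0,-0.67,0,-0.58,-1]]' >/dev/null
python3 -m jog '[[0,0,0,-0.67,0,-0.58,-1],[0,0,0,-0.34,0,-0.29,-1],[0.15,0.27,0.99,0.4,0.09,0,-1],[0.16,0.28,0.99,0.4,0.09,0,-1],[0.15,0.27,0.99,0.4,0.09,0,-1]]' >/dev/null
python3 -m jog '[[0.16,0.27,0.99,0.4,0.09,0,-1],[0.15,0.27,0.99,0.4,0.09,0,-1],[0.16,0.28,0.99,0.4,0.09,0,-1],[0.15,0.27,0.99,0.4,0.09,0,-1],[0.16,0.27,0.99,0.4,0.09,0,-1]]' | grep -E "opening|grip"
python3 -m jog '[[0.16,0.27,0.99,0.4,0.09,0,-1],[0.15,0.27,0.99,0.4,0.09,0,-1],[0.16,0.28,0.99,0.4,0.09,0,-1],[0.15,0.27,0.99,0.4,0.09,0,-1],[0.16,0.27,0.99,0.4,0.09,0,-1]]' | grep -E "opening|grip"
python3 -m jog '[[0.16,0.27,0.99,0.4,0.09,0,-1],[0.15,0.27,0.99,0.4,0.09,0,-1],[0.16,0.28,0.99,0.4,0.09,0,-1],[0.15,0.27,0.99,0.4,0.09,0,-1],[0.16,0.27,0.99,0.4,0.09,0,-1]]' | grep -E "opening|grip"
python3 -m jog '[[0.16,0.27,0.99,0.4,0.09,0,-1],[0.15,0.27,0.99,0.4,0.09,0,-1],[0.16,0.28,0.99,0.4,0.09,0,-1],[0.15,0.27,0.99,0.4,0.09,0,-1],[0.16,0.27,0.99,0.4,0.09,0,-1]]' | grep -E "opening|grip"
python3 -m jog '[[0.16,0.27,0.99,0.4,0.09,0,-1],[0.15,0.27,0.99,0.4,0.09,0,-1],[0.16,0.28,0.99,0.4,0.09,0,-1],[0.15,0.27,0.99,0.4,0.09,0,-1],[0.16,0.27,0.99,0.4,0.09,0,-1]]' | grep -E "opening|grip"
python3 - <<'E'
from h import *
import pickle
o,M=now();P,R1,ex,ez=pickle.load(open("place.pkl","rb"));s=plan(P+[0,0,.05],R1);plan(P+[0,0,.004],R1,s)
d=viewer.get_image("wrist");cv2.imwrite("pics/w8.png",d["img"][:,:,::-1]);pickle.dump(d,open("w8.pkl","wb"))
im=d["img"].astype(int);c=im[:,312:328].mean(1).round(0).astype(int);print([(i,c[i].tolist()) for i in range(200,400,8)])
E
```

```text
opening: 0.0555
grip_force: 64.4
opening: 0.055
grip_force: 64.4
opening: 0.0551
grip_force: 64.4
opening: 0.0546
grip_force: 64.4
opening: 0.0551
grip_force: 64.4
t 24.52 q [ 0.14 -0.26  1.96  0.28  0.97  1.01] p [0.5873 0.2198 0.2361] z [ 0.426  0.289 -0.857] y [ 0.558 -0.83  -0.003] F [ 0.2 -0.6 -1. ] op 0.0551 g 64.4
4 x [-0.009, 0.021, 0.0, -0.448, 0.009, 0.767]
2 x [0.0, 0.0, 0.0, -0.399, -0.0, 0.654]
[(200, [84, 56, 36]), (208, [84, 55, 34]), (216, [190, 159, 55]), (224, [189, 157, 54]), (232, [189, 157, 54]), (240, [189, 157, 53]), (248, [190, 157, 53]), (256, [84, 53, 28]), (264, [84, 53, 28]), (272, [84, 53, 28]), (280, [84, 53, 28]), (288, [188, 156, 51]), (296, [189, 156, 52]), (304, [188, 156, 51]), (312, [83, 52, 28]), (320, [84, 53, 30]), (328, [83, 54, 31]), (336, [83, 54, 33]), (344, [84, 55, 35]), (352, [85, 56, 37]), (360, [76, 51, 35]), (368, [69, 48, 36]), (376, [216, 230, 230]), (384, [216, 230, 230]), (392, [217, 230, 230])]
```

```bash
python3 -m jog '[[0,0.02,0,-0.45,0.01,0.77,-1],[0,0.02,0,-0.45,0.01,0.77,-1],[0,0.02,0,-0.45,0.01,0.77,-1],[0,0.02,0,-0.45,0.01,0.77,-1],[0,0,0,0,0,0,-1]]' >/dev/null
python3 -m jog '[[0,0,0,-0.3,0,0.48,-1],[0,0,0,-0.3,0,0.48,-1],[0,0,0,0,0,0,-1]]' | grep -E "pos|force"
python3 - <<'E'
from h import *
import pickle
o,M=now();P,R1,ex,ez=pickle.load(open("place.pkl","rb"));plan(P+[0,0,.004],R1)
d=viewer.get_image("wrist");cv2.imwrite("pics/w9.png",d["img"][:,:,::-1])
s=viewer.get_image("scene");a=cv2.resize(d["img"],(400,300));b=cv2.resize(s["img"][150:270,330:450],(400,400),interpolation=2)[50:350];cv2.imwrite("pics/c9.png",np.hstack([a,b])[:,:,::-1])
E
```

```text
tool_pos: [0.588, 0.2193, 0.0937]
contact_force: [0.3, -0.7, -1.9]
grip_force: 64.4
t 25.57 q [ 0.13 -0.09  2.07  0.37  0.7   0.88] p [0.588  0.2193 0.0937] z [ 0.429  0.291 -0.855] y [ 0.56  -0.829 -0.002] F [ 0.3 -0.7 -1.9] op 0.055 g 64.4
1 x [-0.039, 0.03, 0.028, -0.139, 0.004, 0.31]
```

View pics/c9.png

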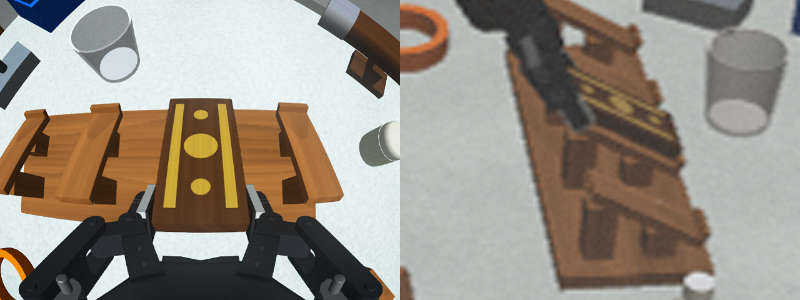

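```bash
python3 -m jog '[[-0.04,0.03,0.03,-0.14,0,0.31,-1],[0,0,0,0,0,0,-1]]' | grep -E "pos|force"
python3 -m jog '[[0,0,0,-0.035,0,0.057,-1],[0,0,0,0,0,0,-1]]' | grep -E "pos|force";python3 -m jog '[[0,0,0,-0.035,0,0.057,-1],[0,0,0,0,0,0,-1]]' | grep -E "pos|force"
python3 - <<'E'
from h import *
import pickle
o,M=now();P,R1,ex,ez=pickle.load(open("place.pkl","rb"));plan(P,R1)
E
```

```text
tool_pos: [0.59, 0.2201, 0.085]
contact_force: [-0.4, -0.4, -1.7]
grip_force: 64.4
tool_pos: [0.5906, 0.2201, 0.084]
contact_force: [-0.0, -0.6, -0.8]
grip_force: 64.4
tool_pos: [0.5905, 0.2201, 0.0819]
contact_force: [0.9, -0.4, -0.7]
grip_force: 64.4
t 26.43 q [ 0.14 -0.07  2.08  0.38  0.67  0.87] p [0.5905 0.2201 0.0819] z [ 0.436  0.29  -0.852] y [ 0.556 -0.831  0.002] F [ 0.9 -0.4 -0.7] op 0.0551 g 64.4
1 x [0.019, -0.04, 0.005, -0.076, -0.019, 0.044]
```

```bash
python3 -m jog '[[0.02,-0.04,0,-0.076,-0.02,0.044,-1],[0,0,0,0,0,0,-1]]' | grep -E "pos|force"
python3 -m jog '[[0,0,0,-0.02,0,0.03,-1],[0,0,0,0,0,0,-1]]' | grep -E "pos|force"; python3 -m jog '[[0,0,0,-0.02,0,0.03,-1],[0,0,0,0,0,0,-1]]' | grep -E "pos|force"
```

```text
tool_pos: [0.5902, 0.2201, 0.081]
contact_force: [1.3, 1.7, 2.7]
grip_force: 64.8
tool_pos: [0.5908, 0.2202, 0.0807]
contact_force: [0.5, 1.0, 4.2]
grip_force: 65.0
tool_pos: [0.5913, 0.2204, 0.0804]
contact_force: [0.4, 1.0, 6.0]
grip_force: 65.2
```

```bash
python3 -m jog '[[0,0,0,0,0,0,0.45],[0,0,0,0,0,0,0.55],[0,0,0,0,0,0,0.65],[0,0,0,0,0,-0.5,0.65],[0,0,0,0,0,-1,0.65]]' | grep -E "pos|force"
python3 -m jog '[[0,0,0,0,0,-1,0.65],[0,0,0,0,0,-1,0.65],[0,0,0,0,0,-1,0.65],[0,0,0,0,0,-1,0.65],[0,0,0,0,0,0,0.65]]' | grep -E "pos|force"
cat > chk.py <<'E'
# brass discs of the laid plate: seen vs expected on arm k (wrist picture)
from h import *
import sys,pickle
ARM=[(.5033,.4004),(.5582,.3179),(.613,.2358),(.669,.1533)];AY=33.8
d=viewer.get_image("wrist");cv2.imwrite(f"pics/chk{sys.argv[1]}.png",d["img"][:,:,::-1]);now()
c,s=np.cos(np.radians(AY)),np.sin(np.radians(AY));C,S=np.cos(np.pi/6),.5
ex=np.array([C*c,C*s,-S]);ez=np.array([S*c,S*s,C]);ey=np.array([-s,c,0])
hsv=cv2.cvtColor(d["img"],cv2.COLOR_RGB2HSV);m=((hsv[...,0]>18)&(hsv[...,0]<32)&(hsv[...,1]>110)).astype(np.uint8)
for k in map(int,sys.argv[1]):
    O=np.r_[ARM[k],.07]+.014*ez
    n,l,st,ce=cv2.connectedComponentsWithStats(m)
    for i in range(1,n):
        if st[i,4]<60: continue
        P,r=ray(d,*ce[i],True);X=P+r*((O-P)@ez)/(r@ez)-O
        if abs(X@ey)<.05 and abs(X@ex)<.08: 
            vu=np.argwhere(l==i)[:,::-1];W=np.array([(lambda P,r:P+r*((O-P)@ez)/(r@ez)-O)(*ray(d,*q,True)) for q in vu]);xy=np.c_[W@ex,W@ey].astype(np.float32)
            f=cv2.fitLine(xy,2,0,.01,.01).ravel()
            print("arm",k,"x,y mm",(X@ex*1e3).round(1),(X@ey*1e3).round(1),"area",st[i,4],"ext x",(xy[:,0].min()*1e3).round(1),(xy[:,0].max()*1e3).round(1),"ang",np.degrees(np.arctan2(f[1],f[0])).round(1))
E
python3 chk.py 2
```

```text
tool_pos: [0.5682, 0.2066, 0.1142]
contact_force: [0.1, -1.0, 1.1]
grip_force: 0.0
tool_pos: [0.5185, 0.1718, 0.221]
contact_force: [0.3, -0.2, 0.3]
grip_force: 0.0
t 28.48 q [ 0.04 -0.48  2.15  0.33  1.01  0.91] p [0.518  0.1719 0.219 ] z [ 0.435  0.29  -0.853] y [ 0.556 -0.831  0.001] F [-0.2  1.1 -0.9] op 0.0706 g 0.0
arm 2 x,y mm -6.6 16.5 area 590 ext x -48.8 50.7 ang -0.1
arm 2 x,y mm -7.1 -19.6 area 585 ext x -48.8 50.7 ang -0.4
arm 2 x,y mm 36.1 -1.5 area 74 ext x 30.9 41.4 ang 45.1
arm 2 x,y mm 0.7 -1.5 area 376 ext x -10.8 12.9 ang 2.6
arm 2 x,y mm -33.9 -1.4 area 123 ext x -39.4 -28.2 ang -10.4
```

```bash
sed -i 's/if 150<u<230 and a>3000:/if False:/' m2.py; python3 m2.py; python3 m1.py | grep -E "0.11.* 0.0[45]"
python3 - <<'E'
from h import *
Rt=pose(180-1.3,35,1);T=np.array([.430+.0465,-.2595,.010])
s=plan(T-.09*Rt[:,2]+[0,0,.08],Rt);s=plan(T-.09*Rt[:,2],Rt,s);plan(T,Rt,s)
E
```

```text
rest box [[0.5173, 0.0054], [0.623, -0.0155], [0.6076, -0.0911], [0.502, -0.0697]] [ 0.56249458 -0.04269098] ((1235.1214599609375, 915.7318115234375), (111.71327209472656, 155.5587615966797), 11.003541946411133)
(388, 276) [ 0.4302 -0.2585  0.014 ] 0.114 0.049 yaw 178.7
(441, 271) [ 0.442  -0.4044  0.014 ] 0.114 0.052 yaw -17.3
15 x [0.015, -0.854, 0.495, -0.284, 0.949, 0.061]
3 x [0.0, 0.0, 0.0, 0.51, 0.0, 0.728]
3 x [0.0, 0.0, 0.0, -0.0, 0.0, 1.0]
```

Run:
```python
from h import *
L=[]
for n,(u0,u1,v0,v1) in dict(top=(366,394,185,212),scene=(300,330,288,312)).items():
    d=viewer.get_image(n);im=d["img"][v0:v1,u0:u1].astype(int).sum(2);m=(im<110).astype(np.uint8)
    k,l,s,c=cv2.connectedComponentsWithStats(m);i=1+s[1:,4].argmax();u=c[i]+[u0,v0];print(n,u,s[i]);L.append(ray(d,*u))
(p,r),(q,t)=L;s=np.linalg.lstsq(np.c_[r,-t],q-p,rcond=None)[0];a,b=p+s[0]*r,q+s[1]*t;print("tip",(a+b)/2,np.linalg.norm(a-b))
d=viewer.get_image("top");im=cv2.cvtColor(d["img"],cv2.COLOR_RGB2HSV)[175:215,355:395];print("gray block rect:")
g=d["img"][175:215,355:395].astype(int);m=(g.sum(2)<300).astype(np.uint8);c=max(cv2.findContours(m,0,1)[0],key=cv2.contourArea);r=cv2.minAreaRect(c);B=np.array([plane(d,x+355,y+175,.025) for x,y in cv2.boxPoints(r)]);print(B.mean(0),np.linalg.norm(B[1]-B[0]),np.linalg.norm(B[2]-B[1]),np.degrees(np.arctan2(*(B[1]-B[0])[1::-1])))
```

```text
top [379.         199.24390244] [10 11  7  7 41]Traceback (most recent call last):
  File "<stdin>", line 5, in <module>
ValueError: attempt to get argmax of an empty sequence
```

Run:
```python
from h import *
d=viewer.get_image("top");print("tip",plane(d,379,199.2,.092))
g=d["img"][170:215,350:400].astype(int);m=(g.sum(2)<330).astype(np.uint8);c=max(cv2.findContours(m,0,1)[0],key=cv2.contourArea);r=cv2.minAreaRect(c);B=np.array([plane(d,x+350,y+170,.025) for x,y in cv2.boxPoints(r)]);print(B.mean(0),np.linalg.norm(B[1]-B[0]),np.linalg.norm(B[2]-B[1]),np.degrees(np.arctan2(*(B[1]-B[0])[1::-1])),np.degrees(np.arctan2(*(B[2]-B[1])[1::-1])))
```

```text
tip [ 0.6280592  -0.22852358  0.092     ]
[ 0.65995353 -0.22236376  0.025     ] 0.05304633850186434 0.07304442145912858 -80.8347763207359 -171.8201433237727
```

Run:
```python
from h import *
d=viewer.get_image("top");print("ferrule",plane(d,368,237,.011))
Rt=pose(180-1.3,20,1);T=np.array([.470,-.2595,.009])
s=plan([.505,-.2595,.20],Rt);s=plan(T-.04*Rt[:,2],Rt,s);plan(T,Rt,s)
```

```text
ferrule [ 0.53751819 -0.20622405  0.011     ]
15 x [-0.048, -0.662, 0.482, -0.326, 0.922, -0.048]
6 x [0.0, 0.0, 0.0, 0.18, 0.004, 0.841]
2 x [0.0, 0.0, 0.0, -0.0, -0.0, 0.667]
```

```bash
python3 -m jog '[[-0.05,-0.66,0.48,-0.33,0.92,-0.05,0.65],[-0.05,-0.66,0.48,-0.33,0.92,-0.05,0.65],[-0.05,-0.66,0.48,-0.33,0.92,-0.05,0.65],[-0.05,-0.66,0.48,-0.33,0.92,-0.05,0.65],[-0.05,-0.66,0.48,-0.33,0.92,-0.05,0.65]]' >/dev/null
python3 -m jog '[[-0.05,-0.66,0.48,-0.33,0.92,-0.05,0.65],[-0.05,-0.66,0.48,-0.33,0.92,-0.05,0.65],[-0.05,-0.66,0.48,-0.33,0.92,-0.05,0.65],[-0.05,-0.66,0.48,-0.33,0.92,-0.05,0.65],[-0.05,-0.66,0.48,-0.33,0.92,-0.05,0.65]]' >/dev/null
python3 -m jog '[[-0.05,-0.66,0.48,-0.33,0.92,-0.05,0.65],[-0.05,-0.66,0.48,-0.33,0.92,-0.05,0.65],[-0.05,-0.66,0.48,-0.33,0.92,-0.05,0.65],[-0.05,-0.66,0.48,-0.33,0.92,-0.05,0.65],[-0.05,-0.66,0.48,-0.33,0.92,-0.05,0.65]]' >/dev/null
python3 -m jog '[[0,0,0,0,0,0,0.65]]' >/dev/null
python3 - <<'E'
from h import *
now()
Rt=pose(180-1.3,20,1);T=np.array([.470,-.2595,.009])
s=plan(T-.04*Rt[:,2],Rt);plan(T,Rt,s)
E
```

```text
t 30.82 q [-0.53  0.15  1.59 -0.17  1.71  1.07] p [ 0.5036 -0.2606  0.2013] z [-0.338  0.007 -0.941] y [-0.023 -1.     0.001] F [ 0.3  0.1 -0.2] op 0.0707 g 0.0
6 x [0.001, -0.008, -0.0, 0.188, -0.002, 0.846]
2 x [0.0, 0.0, 0.0, -0.0, -0.0, 0.667]
```

```bash
python3 -m jog '[[0,0,0,0.19,0,0.85,0.65],[0,0,0,0.19,0,0.85,0.65],[0,0,0,0.19,0,0.85,0.6],[0,0,0,0.19,0,0.85,0.55],[0,0,0,0.19,0,0.85,0.55]]' >/dev/null
python3 -m jog '[[0,0,0,0.19,0,0.85,0.55],[0,0,0,0,0,0.67,0.55],[0,0,0,0,0,0.7,0.55],[0,0,0,0,0,0,0.55],[0,0,0,0,0,0,-1]]' 60| grep -E "pos|force|open"
python3 -m jog '[[0,0,0,0,0,0,-1],[0,0,0,0,0,0,-1],[0,0,0,0,0,0,-1],[0,0,0,0,0,0,-1]]' | grep -E "pos|force|open"
python3 - <<'E'
from h import *
d=viewer.get_image("wrist");cv2.imwrite("pics/w10.png",d["img"][:,:,::-1]);im=d["img"].astype(int);c=im[:,312:328].mean(1).round(0).astype(int);print([(i,c[i].sum()) for i in range(200,400,4)])
m=im.sum(2)<200
for r in range(250,330,8):
    w=np.where(~m[r,:320])[0];w2=np.where(~m[r,320:])[0];print(r,w[-1] if len(w) else None,w2[0]+320 if len(w2) else None)
E
```

```text
tool_pos: [0.4708, -0.2593, 0.0092]
contact_force: [-0.7, -0.5, 0.4]
opening: 0.0527
grip_force: 62.3
tool_pos: [0.4711, -0.2596, 0.009]
contact_force: [2.4, -0.9, 5.5]
opening: 0.0528
grip_force: 63.6
[(200, np.int64(595)), (204, np.int64(603)), (208, np.int64(616)), (212, np.int64(608)), (216, np.int64(595)), (220, np.int64(606)), (224, np.int64(608)), (228, np.int64(592)), (232, np.int64(589)), (236, np.int64(597)), (240, np.int64(601)), (244, np.int64(626)), (248, np.int64(623)), (252, np.int64(601)), (256, np.int64(601)), (260, np.int64(600)), (264, np.int64(616)), (268, np.int64(115)), (272, np.int64(119)), (276, np.int64(116)), (280, np.int64(114)), (284, np.int64(106)), (288, np.int64(143)), (292, np.int64(144)), (296, np.int64(138)), (300, np.int64(139)), (304, np.int64(135)), (308, np.int64(137)), (312, np.int64(130)), (316, np.int64(130)), (320, np.int64(125)), (324, np.int64(125)), (328, np.int64(123)), (332, np.int64(123)), (336, np.int64(126)), (340, np.int64(126)), (344, np.int64(125)), (348, np.int64(123)), (352, np.int64(124)), (356, np.int64(128)), (360, np.int64(127)), (364, np.int64(126)), (368, np.int64(128)), (372, np.int64(125)), (376, np.int64(127)), (380, np.int64(127)), (384, np.int64(127)), (388, np.int64(126)), (392, np.int64(124)), (396, np.int64(126))]
250 319 320
258 319 320
266 319 320
274 254 387
282 252 389
290 251 390
298 248 392
306 241 395
314 241 403
322 241 408
```

```bash
python3 grip.py 266.5 254.5 387 0
python3 - <<'E'
from h import *
o,M=now();print((M.T@[0,0,1.]).round(3))
E
```

```text
t 32.67 q [-0.55  0.3   1.76 -0.18  1.38  1.1 ] p [ 0.4711 -0.2596  0.009 ] z [-0.335  0.005 -0.942] y [-0.021 -1.     0.002] F [ 2.5 -0.1  4.9] op 0.0527 g 63.8
A [ 0.4892 -0.2606  0.    ] w 0.0563 a [ 1.    -0.021  0.   ] A ahead of tcp 0.0181
stand [ 0.5529 -0.0415  0.1197] (np.float64(168.5), np.float64(52.4)) y [0.198 0.98  0.001]
t 32.67 q [-0.55  0.3   1.76 -0.18  1.38  1.1 ] p [ 0.4711 -0.2596  0.009 ] z [-0.335  0.005 -0.942] y [-0.021 -1.     0.002] F [ 2.5 -0.1  4.9] op 0.0527 g 63.8
[-0.335  0.002 -0.942]
```

```bash
python3 -m jog '[[0,0,0,-0.17,0,-0.47,-1],[0,0,0,-0.33,0,-0.94,-1],[0,0,0,-0.33,0,-0.94,-1],[0,0,0,-0.33,0,-0.94,-1],[0,0,0,-0.33,0,-0.94,-1]]' >/dev/null
python3 -m jog '[[0,0,0,-0.33,0,-0.94,-1],[0,0,0,-0.33,0,-0.94,-1],[0,0,-0.5,-0.33,0,-0.94,-1],[0,0,-1,0,0,0,-1],[0,0,-1,0,0,0,-1]]'  | grep -E "pos|force|open"
python3 -m jog '[[0,0,-1,0,0,0,-1],[0,0,-1,0,0,0,-1],[0,0,-1,0,0,0,-1],[0,0,-1,0,0,0,-1],[0,0,-1,0,0,0,-1]]' >/dev/null
python3 -m jog '[[0,0,-1,0,0,0,-1],[0,0,-1,0,0,0,-1],[0,0,-1,0,0,0,-1],[0,0,-1,0,0,0,-1],[0,0,-1,0,0,0,-1]]' >/dev/null
python3 -m jog '[[0,0,-1,0,0,0,-1],[0,0,-1,0,0,0,-1],[0,0,-1,0,0,0,-1],[0,0,-1,0,0,0,-1],[0,0,-1,0,0,0,-1]]'  | grep -E "pos|force|open"
python3 - <<'E'
from h import *
import pickle
now();p,R1=pickle.load(open("stand.pkl","rb"));plan(p+[0,0,.06],R1)
E
python3 m2.py
```

```text
tool_pos: [0.4709, -0.2584, 0.2325]
contact_force: [-0.4, -0.1, -1.1]
opening: 0.0519
grip_force: 62.9
tool_pos: [0.4706, -0.2583, 0.2317]
contact_force: [-0.3, 0.5, -0.3]
opening: 0.0525
grip_force: 63.1
t 35.8 q [-0.55  0.06  1.64 -0.18  1.75 -0.49] p [ 0.4706 -0.2583  0.2317] z [-0.339  0.007 -0.941] y [ 0.939 -0.061 -0.339] F [-0.3  0.5 -0.3] op 0.0525 g 63.1
17 x [0.246, 0.346, -0.956, 0.245, 0.44, 0.097]
rest box [[0.5173, 0.0053], [0.623, -0.0154], [0.6076, -0.0912], [0.5021, -0.07]] [ 0.56251066 -0.0428228 ] ((1235.313232421875, 915.70703125), (111.8873519897461, 155.51620483398438), 10.905020713806152)
```

Run:
```python
from h import *
import pickle
p,R1=pickle.load(open("stand.pkl","rb"));plan(p+[0,0,.1],R1)
```

```text
17 x [0.246, 0.346, -0.955, 0.282, 0.408, 0.031]
```

```bash
python3 -m jog '[[0.25,0.35,-0.96,0.28,0.41,0.03,-1],[0.25,0.35,-0.96,0.28,0.41,0.03,-1],[0.25,0.35,-0.96,0.28,0.41,0.03,-1],[0.25,0.35,-0.96,0.28,0.41,0.03,-1],[0.25,0.35,-0.96,0.28,0.41,0.03,-1]]' >/dev/null
python3 -m jog '[[0.24,0.34,-0.95,0.28,0.41,0.03,-1],[0.24,0.34,-0.95,0.28,0.41,0.03,-1],[0.24,0.34,-0.95,0.28,0.41,0.03,-1],[0.24,0.34,-0.95,0.28,0.41,0.03,-1],[0.24,0.34,-0.95,0.28,0.41,0.03,-1]]' | grep -E "open|force"
python3 -m jog '[[0.25,0.35,-0.96,0.28,0.41,0.03,-1],[0.25,0.35,-0.96,0.28,0.41,0.03,-1],[0.25,0.35,-0.96,0.28,0.41,0.03,-1],[0.25,0.35,-0.96,0.28,0.41,0.03,-1],[0.25,0.35,-0.96,0.28,0.41,0.03,-1]]' >/dev/null
python3 -m jog '[[0.24,0.34,-0.95,0.28,0.41,0.03,-1],[0.24,0.34,-0.95,0.28,0.41,0.03,-1],[0,0,0,0,0,0,-1]]' | grep -E "open|force"
python3 - <<'E'
from h import *
import pickle
now();p,R1=pickle.load(open("stand.pkl","rb"));s=plan(p+[0,0,.02],R1);plan(p,R1,s,n=4)
E
```

```text
contact_force: [0.4, 0.1, 0.0]
opening: 0.0524
grip_force: 63.8
contact_force: [0.6, 0.3, -0.5]
opening: 0.0526
grip_force: 64.2
t 38.1 q [-0.21  0.48  1.3  -0.01  2.27 -1.58] p [ 0.5552 -0.0419  0.2192] z [-0.775  0.158 -0.612] y [ 0.201  0.98  -0.002] F [ 0.6  0.3 -0.5] op 0.0526 g 64.2
3 x [0.003, 0.007, -0.014, -0.683, -0.0, 0.561]
4 x [0.0, 0.0, 0.0, -0.132, -0.0, 0.102]
```

```bash
python3 -m jog '[[0,0,-0.01,-0.68,0,0.56,-1],[0,0,-0.01,-0.68,0,0.56,-1],[0,0,-0.01,-0.68,0,0.56,-1],[0,0,0,-0.13,0,0.1,-1],[0,0,0,-0.13,0,0.1,-1]]' | grep -E "pos|force"
python3 -m jog '[[0,0,0,-0.13,0,0.1,-1],[0,0,0,0,0,0,-1]]' | grep -E "pos|force"
python3 - <<'E'
from h import *
import pickle
now();p,R1=pickle.load(open("stand.pkl","rb"));plan(p,R1)
E
```

```text
tool_pos: [0.5535, -0.0424, 0.1307]
contact_force: [0.3, 0.2, -0.9]
grip_force: 64.2
tool_pos: [0.5535, -0.0422, 0.1258]
contact_force: [0.5, 0.5, -0.2]
grip_force: 64.1
t 38.98 q [-0.21  0.57  1.35 -0.    2.13 -1.58] p [ 0.5535 -0.0422  0.1258] z [-0.774  0.159 -0.613] y [0.2   0.98  0.002] F [ 0.5  0.5 -0.2] op 0.0524 g 64.1
1 x [0.022, 0.037, -0.003, -0.147, 0.018, 0.144]
```

```bash
python3 -m jog '[[0.02,0.04,0,-0.12,0.02,0.12,-1],[0,0,0,0,0,0,-1]]' | grep -E "pos|force"
python3 -m jog '[[0,0,0,-0.04,0,0.03,-1],[0,0,0,0,0,0,-1]]' | grep -E "pos|force"
python3 -m jog '[[0,0,0,-0.04,0,0.03,-1],[0,0,0,0,0,0,-1]]' | grep -E "pos|force"
```

```text
tool_pos: [0.5525, -0.0413, 0.1202]
contact_force: [-0.2, 1.0, -1.5]
grip_force: 64.3
tool_pos: [0.5528, -0.0413, 0.1198]
contact_force: [-0.5, 0.1, 2.2]
grip_force: 64.3
tool_pos: [0.5528, -0.0413, 0.1196]
contact_force: [-1.4, 0.9, 7.1]
grip_force: 64.4
```

```bash
python3 -m jog '[[0,0,0,0,0,0,0.5],[0,0,0,0,0,0,0.7],[0,0,0,0,0,0,0.9],[0,0,0,0,0,-0.5,0.9],[0,0,0,0,0,-1,0.9]]' | grep -E "pos|force"; python3 -m jog '[[0,0,0,0,0,-1,0.9],[0,0,0,0,0,-1,0.9],[0,0,0,0.5,0,-1,0.9],[0,0,0,0.5,0,0,0.9],[0,0,0,0,0,0,0.9]]' | grep pos
python3 - <<'E'
from h import *
import pickle
now();d=viewer.get_image("wrist");cv2.imwrite("pics/w11.png",d["img"][:,:,::-1]);pickle.dump(d,open("w11.pkl","wb"))
E
python3 lean.py w11.pkl 250 400 150 340; python3 m2.py
```

```text
tool_pos: [0.5878, -0.0485, 0.1449]
contact_force: [0.1, 0.5, 0.5]
grip_force: 0.0
tool_pos: [0.6397, -0.059, 0.2248]
t 40.98 q [-0.21  0.68  1.02 -0.01  2.35 -1.58] p [ 0.6397 -0.059   0.2248] z [-0.776  0.158 -0.611] y [0.198 0.98  0.001] F [-1.1  1.  -0.9] op 0.0813 g 0.0
box 288 237 71 103
237 289 357 [60 40 31]
245 288 358 [53 41 30]
253 288 358 [50 36 29]
261 289 357 [48 35 29]
269 289 356 [47 34 26]
277 289 355 [47 34 23]
285 290 355 [51 36 26]
293 290 354 [52 37 25]
301 291 354 [49 33 24]
309 291 353 [49 34 23]
317 292 352 [54 35 27]
325 293 351 [48 31 23]
333 294 351 [48 35 23]
```

Run:
```python
import pickle,numpy as np
d=pickle.load(open("w11.pkl","rb"));im=d["img"].astype(int);c=im[:,315:330].mean(1).sum(1).round(0)
print([(i,c[i]) for i in list(range(230,256,2))+list(range(325,400,3))])
for r in (336,342,346,350):
    w=np.where(im[r,260:390].sum(1)<165)[0]+260;print(r,w[:1],w[-1:])
```

```text
[(230, np.float64(532.0)), (232, np.float64(528.0)), (234, np.float64(543.0)), (236, np.float64(213.0)), (238, np.float64(135.0)), (240, np.float64(138.0)), (242, np.float64(135.0)), (244, np.float64(136.0)), (246, np.float64(131.0)), (248, np.float64(113.0)), (250, np.float64(115.0)), (252, np.float64(115.0)), (254, np.float64(111.0)), (325, np.float64(107.0)), (328, np.float64(106.0)), (331, np.float64(108.0)), (334, np.float64(109.0)), (337, np.float64(110.0)), (340, np.float64(105.0)), (343, np.float64(226.0)), (346, np.float64(225.0)), (349, np.float64(244.0)), (352, np.float64(243.0)), (355, np.float64(184.0)), (358, np.float64(218.0)), (361, np.float64(224.0)), (364, np.float64(224.0)), (367, np.float64(225.0)), (370, np.float64(198.0)), (373, np.float64(117.0)), (376, np.float64(532.0)), (379, np.float64(514.0)), (382, np.float64(520.0)), (385, np.float64(520.0)), (388, np.float64(519.0)), (391, np.float64(517.0)), (394, np.float64(516.0)), (397, np.float64(514.0))]
336 [294] [350]
342 [] []
346 [] []
350 [] []
```

Run:
```python
from fit import *
import pickle
d=pickle.load(open("w11.pkl","rb"))
Q,a,n,v=fit(d,[(294,341.5),(351,341.5)],[(287.5,247),(359,247)],[(289,236),(357.5,236)])
T,M=regrasp(Q,a,n,v);pickle.dump((Q,a,n,v,T,M),open("re.pkl","wb"))
print(T,tilt(M))
s=plan([.50,-.03,.27],M);s=plan(T-.09*M[:,2],M,s);plan(T,M,s)
```

```text
foot [ 0.5752 -0.0441] yaw 168.5 lean 17.4 res px [0.0, 0.1, 0.1, 0.1, -1.1, -0.1, 1.2, -0.0, -1.3, -0.3, 1.2, -0.2]
[ 0.56543086 -0.04212379  0.10437894] (np.float64(-11.5), np.float64(45.4))
20 x [0.001, -0.98, 0.001, 0.276, 0.001, -0.061]
4 x [0.0, 0.0, 0.0, 0.595, 0.01, 0.613]
4 x [0.0, 0.0, 0.0, -0.0, 0.0, 0.75]
```

```bash
python3 -m jog '[[0,-0.98,0,0.28,0,-0.06,0.9],[0,-0.98,0,0.28,0,-0.06,0.9],[0,-0.98,0,0.28,0,-0.06,0.9],[0,-0.98,0,0.28,0,-0.06,0.9],[0,-0.98,0,0.28,0,-0.06,0.9]]' >/dev/null
python3 -m jog '[[0,-0.98,0,0.28,0,-0.06,0.9],[0,-0.98,0,0.28,0,-0.06,0.9],[0,-0.98,0,0.28,0,-0.06,0.9],[0,-0.98,0,0.28,0,-0.06,0.9],[0,-0.98,0,0.28,0,-0.06,0.9]]' >/dev/null
python3 -m jog '[[0,-0.98,0,0.28,0,-0.06,0.9],[0,-0.98,0,0.28,0,-0.06,0.9],[0,-0.98,0,0.28,0,-0.06,0.9],[0,-0.98,0,0.28,0,-0.06,0.9],[0,-0.98,0,0.28,0,-0.06,0.9]]' >/dev/null
python3 -m jog '[[0,-0.98,0,0.28,0,-0.06,0.9],[0,-0.98,0,0.28,0,-0.06,0.9],[0,-0.98,0,0.28,0,-0.06,0.9],[0,-0.98,0,0.28,0,-0.06,0.8],[0,-0.98,0,0.28,0,-0.06,0.7]]' >/dev/null
python3 - <<'E'
from h import *
import pickle
now();Q,a,n,v,T,M=pickle.load(open("re.pkl","rb"));s=plan(T-.09*M[:,2],M);plan(T,M,s)
E
python3 m2.py
```

```text
t 43.58 q [-0.22 -0.86  2.36  0.02  0.85 -1.59] p [ 0.4974 -0.0302  0.2682] z [ 0.7   -0.141 -0.7  ] y [0.198 0.98  0.001] F [ 0.2  0.  -0.6] op 0.0726 g 0.0
4 x [0.004, 0.006, 0.0, 0.57, 0.016, 0.617]
4 x [0.0, 0.0, 0.0, -0.0, 0.0, 0.75]
rest box [[0.5176, 0.0054], [0.6232, -0.0157], [0.6076, -0.0913], [0.5022, -0.0698]] [ 0.56267075 -0.04284995] ((1235.3507080078125, 915.475341796875), (111.87505340576172, 155.47320556640625), 11.103833198547363)
```

```bash
python3 -m jog '[[0,0,0,0.57,0.02,0.62,0.7],[0,0,0,0.57,0.02,0.62,0.7],[0,0,0,0.57,0.02,0.62,0.7],[0,0,0,0.57,0.02,0.62,0.7],[0,0,0,0,0,0,0.7]]' | grep pos
python3 - <<'E'
from h import *
import pickle
now();Q,a,n,v,T,M=pickle.load(open("re.pkl","rb"));plan(T,M)
E
```

```text
tool_pos: [0.5021, -0.0287, 0.1649]
t 44.25 q [-0.21 -0.74  2.47  0.01  0.63 -1.59] p [ 0.5021 -0.0287  0.1649] z [ 0.694 -0.14  -0.706] y [0.198 0.98  0.001] F [-0.2  0.9 -1.5] op 0.0724 g 0.0
3 x [0.005, -0.024, 0.001, -0.03, -0.007, 0.985]
```

```bash
python3 -m jog '[[0,-0.02,0,-0.03,0,0.98,0.7],[0,-0.02,0,-0.03,0,0.98,0.7],[0,-0.02,0,-0.03,0,0.98,0.7],[0,0,0,0,0,0,0.7],[0,0,0,0,0,0,-1]]' 60| grep -E "pos|force"
python3 -m jog '[[0,0,0,0,0,0,-1],[0,0,0,0,0,0,-1],[0,0,0,0,0,0,-1],[0,0,0,0,0,0,-1],[0,0,0,0,0,0,-1]]' | grep -E "pos|force|open"
python3 held.py; sed -i 's/Qt=np.r_\[ARM\[k\],.07\]+/Qt=np.r_[ARM[k],.07]+.001*np.array([-s,c,0])+/' place.py; python3 place.py 1
```

```text
tool_pos: [0.5679, -0.042, 0.1111]
contact_force: [-0.8, 0.8, 1.0]
grip_force: 2.5
tool_pos: [0.5684, -0.0421, 0.1112]
contact_force: [-2.3, 0.5, 5.8]
opening: 0.055
grip_force: 63.9
t 45.5 q [-0.21 -0.38  2.36  0.02  0.36 -1.59] p [ 0.5684 -0.0421  0.1112] z [ 0.705 -0.142 -0.695] y [0.198 0.98  0.001] F [-2.3  0.5  5.8] op 0.055 g 63.9
pred A good edge [array([239. , 351.3]), array([401.3, 351.2])] A back [array([245.8, 367.7]), array([394.6, 367.6])]
[(330, [50, 33, 21]), (333, [50, 33, 22]), (336, [50, 34, 22]), (339, [51, 34, 23]), (342, [51, 34, 24]), (345, [51, 34, 24]), (348, [68, 43, 28]), (351, [87, 56, 35]), (354, [87, 57, 36]), (357, [84, 55, 35]), (360, [83, 54, 36]), (363, [82, 54, 36]), (366, [179, 185, 183]), (369, [179, 184, 182]), (372, [179, 184, 182]), (375, [182, 187, 185]), (378, [182, 187, 184]), (381, [180, 185, 183]), (384, [181, 186, 184])]
t 45.55 q [-0.21 -0.38  2.36  0.02  0.36 -1.59] p [ 0.5684 -0.0421  0.1112] z [ 0.705 -0.142 -0.695] y [0.199 0.98  0.001] F [-3.1  0.6  5.9] op 0.0551 g 63.9
place [0.5329 0.3013 0.0798] (np.float64(33.8), np.float64(31.5))
up (tool) [-0.719  0.001 -0.695]
6 x [0.0, 0.0, 0.0, -0.639, 0.001, -0.618]
28 x [0.127, 0.261, 0.994, 0.543, 0.042, -0.025]
6 x [0.0, 0.0, 0.0, -0.452, -0.0, 0.739]
```

```bash
python3 -m jog '[[0,0,0,-0.32,0,-0.31,-1],[0,0,0,-0.64,0,-0.62,-1],[0,0,0,-0.64,0,-0.62,-1],[0,0,0,-0.64,0,-0.62,-1],[0,0,0,-0.64,0,-0.62,-1]]' >/dev/null
python3 -m jog '[[0,0,0,-0.64,0,-0.62,-1],[0,0,0,-0.32,0,-0.31,-1],[0.13,0.26,0.99,0.54,0.04,-0.02,-1],[0.13,0.26,0.99,0.54,0.04,-0.03,-1],[0.13,0.26,0.99,0.54,0.04,-0.02,-1]]' | grep -E "open|grip"
python3 -m jog '[[0.13,0.26,0.99,0.54,0.04,-0.02,-1],[0.13,0.26,0.99,0.54,0.04,-0.03,-1],[0.13,0.26,0.99,0.54,0.04,-0.02,-1],[0.13,0.26,0.99,0.54,0.04,-0.03,-1],[0.13,0.26,0.99,0.54,0.04,-0.02,-1]]' | grep -E "open|grip"
python3 -m jog '[[0.13,0.26,0.99,0.54,0.04,-0.02,-1],[0.13,0.26,0.99,0.54,0.04,-0.03,-1],[0.13,0.26,0.99,0.54,0.04,-0.02,-1],[0.13,0.26,0.99,0.54,0.04,-0.03,-1],[0.13,0.26,0.99,0.54,0.04,-0.02,-1]]' | grep -E "open|grip"
python3 -m jog '[[0.13,0.26,0.99,0.54,0.04,-0.02,-1],[0.13,0.26,0.99,0.54,0.04,-0.03,-1],[0.13,0.26,0.99,0.54,0.04,-0.02,-1],[0.13,0.26,0.99,0.54,0.04,-0.03,-1],[0.13,0.26,0.99,0.54,0.04,-0.02,-1]]' | grep -E "open|grip"
python3 -m jog '[[0.13,0.26,0.99,0.54,0.04,-0.02,-1],[0.13,0.26,0.99,0.54,0.04,-0.03,-1],[0.13,0.26,0.99,0.54,0.04,-0.02,-1],[0.13,0.26,0.99,0.54,0.04,-0.03,-1],[0.13,0.26,0.99,0.54,0.04,-0.02,-1]]' | grep -E "open|grip"
python3 -m jog '[[0.13,0.26,0.99,0.54,0.04,-0.02,-1],[0.13,0.26,0.99,0.54,0.04,-0.03,-1],[0.13,0.26,0.99,0.54,0.04,-0.02,-1],[0.13,0.26,0.99,0.54,0.04,-0.03,-1],[0.13,0.26,0.99,0.54,0.04,-0.02,-1]]' | grep -E "open|grip"
python3 - <<'E'
from h import *
import pickle
o,M=now();P,R1,ex,ez=pickle.load(open("place.pkl","rb"));s=plan(P+[0,0,.02],R1);plan(P+[0,0,.004],R1,s)
d=viewer.get_image("wrist");im=d["img"].astype(int);c=im[:,312:328].mean(1).sum(1);print([(i,int(c[i])) for i in range(345,400,3)])
E
```

```text
opening: 0.0553
grip_force: 63.7
opening: 0.0551
grip_force: 63.7
opening: 0.0551
grip_force: 63.7
opening: 0.0553
grip_force: 63.7
opening: 0.0549
grip_force: 63.7
opening: 0.055
grip_force: 63.7
t 49.92 q [ 0.33 -0.32  2.01  0.17  0.94  1.24] p [0.5308 0.2997 0.235 ] z [ 0.423  0.287 -0.859] y [ 0.561 -0.828 -0.   ] F [-0.5  0.8 -0.3] op 0.055 g 63.7
5 x [-0.007, 0.028, 0.011, -0.449, -0.001, 0.781]
1 x [0.0, 0.0, 0.0, -0.278, -0.0, 0.455]
[(345, 176), (348, 179), (351, 172), (354, 163), (357, 159), (360, 157), (363, 157), (366, 700), (369, 680), (372, 687), (375, 689), (378, 686), (381, 686), (384, 682), (387, 681), (390, 685), (393, 683), (396, 686), (399, 687)]
```

```bash
python3 -m jog '[[-0.01,0.03,0.01,-0.45,0,0.78,-1],[-0.01,0.03,0.01,-0.45,0,0.78,-1],[-0.01,0.03,0.01,-0.45,0,0.78,-1],[-0.01,0.03,0.01,-0.45,0,0.78,-1],[-0.01,0.03,0.01,-0.45,0,0.78,-1]]' >/dev/null
python3 -m jog '[[0,0,0,0,0,0,-1]]' | grep -E "pos|force"
python3 - <<'E'
from h import *
import pickle
o,M=now();P,R1,ex,ez=pickle.load(open("place.pkl","rb"));plan(P+[0,0,.003],R1,n=2)
E
```

```text
tool_pos: [0.5307, 0.2999, 0.0965]
contact_force: [-0.0, -0.9, -1.8]
grip_force: 63.7
t 50.73 q [ 0.33 -0.16  2.12  0.22  0.66  1.17] p [0.5307 0.2999 0.0965] z [ 0.43   0.288 -0.856] y [ 0.559 -0.829  0.002] F [-0.  -0.9 -1.8] op 0.0553 g 63.7
2 x [0.001, 0.03, 0.019, -0.081, 0.001, 0.218]
```

```bash
python3 -m jog '[[0,0.03,0.02,-0.08,0,0.22,-1],[0,0.03,0.02,-0.08,0,0.22,-1],[0,0,0,0,0,0,-1]]' | grep -E "pos|force"
python3 -m jog '[[0,0,0,-0.03,0,0.04,-1],[0,0,0,0,0,0,-1]]' | grep -E "pos|force";python3 -m jog '[[0,0,0,-0.03,0,0.04,-1],[0,0,0,0,0,0,-1]]' | grep -E "pos|force"
python3 - <<'E'
from h import *
import pickle
o,M=now();P,R1,ex,ez=pickle.load(open("place.pkl","rb"));plan(P,R1)
E
```

```text
tool_pos: [0.5359, 0.3025, 0.0871]
contact_force: [0.2, 0.2, -1.0]
grip_force: 63.7
tool_pos: [0.5359, 0.3024, 0.0859]
contact_force: [-0.8, -0.7, -0.8]
grip_force: 63.7
tool_pos: [0.5356, 0.3022, 0.084]
contact_force: [-0.3, 0.1, -1.0]
grip_force: 63.7
t 51.6 q [ 0.33 -0.13  2.12  0.23  0.61  1.16] p [0.5356 0.3022 0.084 ] z [ 0.44   0.292 -0.849] y [ 0.555 -0.832  0.002] F [-0.3  0.1 -1. ] op 0.055 g 63.7
1 x [0.022, -0.088, -0.002, -0.152, -0.024, 0.07]
```

```bash
python3 -m jog '[[0.02,-0.07,0,-0.15,-0.02,0.03,-1],[0,0,0,0,0,0,-1]]' | grep -E "pos|force"
python3 -m jog '[[0,0,0,-0.03,0,0.03,-1],[0,0,0,0,0,0,-1]]' | grep -E "pos|force";python3 -m jog '[[0,0,0,-0.02,0,0.03,-1],[0,0,0,0,0,0,-1]]' | grep -E "pos|force"
```

```text
tool_pos: [0.5328, 0.301, 0.0813]
contact_force: [0.9, 0.7, 0.8]
grip_force: 63.9
tool_pos: [0.533, 0.301, 0.0805]
contact_force: [0.7, 0.7, 2.1]
grip_force: 63.9
tool_pos: [0.5332, 0.301, 0.0798]
contact_force: [0.1, 1.6, 2.4]
grip_force: 64.1
```

```bash
python3 -m jog '[[0,0,0,-0.01,0,0.02,-1],[0,0,0,0,0,0,0.45],[0,0,0,0,0,0,0.55],[0,0,0,0,0,0,0.65],[0,0,0,0,0,-0.5,0.65]]' | grep -E "pos|force"
python3 -m jog '[[0,0,0,0,0,-1,0.65],[0,0,0,0,0,-1,0.65],[0,0,0,0,0,-1,0.65],[0,0,0,0,0,-1,0.65],[0,0,0,0,0,-1,0.65]]' >/dev/null; python3 -m jog '[[0,0,0,0,0,-0.5,0.65],[0,0,0,0,0,0,0.65]]' >/dev/null
python3 chk.py 12; python3 m2.py; python3 m1.py | grep -E "0.11.* 0.0[45]"
python3 - <<'E'
from h import *
Rt=pose(180-17.2,30,1);c,s=np.cos(np.radians(-17.2)),np.sin(np.radians(-17.2));T=np.array([.442+.042*c,-.4044+.042*s,.009])
s=plan(T-.04*Rt[:,2]+[0,0,.14],Rt);s=plan(T-.04*Rt[:,2],Rt,s);plan(T,Rt,s)
E
```

```text
tool_pos: [0.5246, 0.2959, 0.0889]
contact_force: [0.5, 0.4, 0.4]
grip_force: 0.0
t 53.9 q [ 0.26 -0.6   2.21  0.2   1.01  1.19] p [0.454  0.2483 0.231 ] z [ 0.435  0.291 -0.852] y [ 0.556 -0.831  0.   ] F [ 0.5  0.5 -1.1] op 0.0703 g 0.0
arm 1 x,y mm -8.0 17.5 area 532 ext x -50.6 50.5 ang 0.7
arm 1 x,y mm -7.7 -18.7 area 522 ext x -50.7 50.5 ang 0.2
arm 1 x,y mm 34.8 -0.3 area 70 ext x 29.5 40.7 ang -27.7
arm 1 x,y mm -0.4 -0.5 area 335 ext x -11.5 12.2 ang -4.2
arm 1 x,y mm -35.5 -0.8 area 113 ext x -41.9 -30.0 ang 81.4
arm 2 x,y mm -6.4 16.0 area 499 ext x -48.5 51.4 ang -0.3
arm 2 x,y mm -6.0 -20.2 area 465 ext x -49.0 52.2 ang -0.2
arm 2 x,y mm 0.7 -2.1 area 297 ext x -10.6 12.4 ang -43.6
arm 2 x,y mm -34.1 -1.9 area 105 ext x -40.3 -27.9 ang -8.2
rest box [[0.549, 0.002], [0.6548, -0.0195], [0.6388, -0.0951], [0.5333, -0.0731]] [ 0.59397371 -0.04642552] ((1240.230712890625, 870.34619140625), (111.5900650024414, 155.1278533935547), 11.309932708740234)
(441, 271) [ 0.4421 -0.4044  0.014 ] 0.114 0.052 yaw -17.2
24 x [-0.006, -0.476, 0.445, -0.093, 0.964, -0.02]
5 x [0.0, 0.0, 0.0, 0.467, 0.0, 0.808]
2 x [0.0, 0.0, 0.0, -0.0, -0.0, 0.667]
```

```bash
sed -i 's/^REST=.*/REST=np.array([.6018,-.0486]);RYAW=168.6/' h.py
python3 -m jog '[[0,-0.48,0.44,-0.09,0.96,-0.02,0.65],[0,-0.48,0.44,-0.09,0.96,-0.02,0.65],[0,-0.48,0.44,-0.09,0.96,-0.02,0.65],[0,-0.48,0.44,-0.09,0.96,-0.02,0.65],[0,-0.48,0.44,-0.09,0.96,-0.02,0.65]]' >/dev/null
python3 -m jog '[[0,-0.48,0.44,-0.09,0.96,-0.02,0.65],[0,-0.48,0.44,-0.09,0.96,-0.02,0.65],[0,-0.48,0.44,-0.09,0.96,-0.02,0.65],[0,-0.48,0.44,-0.09,0.96,-0.02,0.65],[0,-0.48,0.44,-0.09,0.96,-0.02,0.65]]' >/dev/null
python3 -m jog '[[0,-0.48,0.45,-0.09,0.96,-0.02,0.65],[0,-0.48,0.45,-0.09,0.96,-0.02,0.65],[0,-0.48,0.45,-0.09,0.96,-0.02,0.65],[0,-0.48,0.45,-0.09,0.96,-0.02,0.65],[0,-0.48,0.45,-0.09,0.96,-0.02,0.65]]' >/dev/null
python3 -m jog '[[0,-0.47,0.45,-0.09,0.96,-0.02,0.65],[0,-0.47,0.45,-0.09,0.96,-0.02,0.65],[0,-0.47,0.45,-0.09,0.96,-0.02,0.65],[0,-0.47,0.45,-0.09,0.96,-0.02,0.65],[0,-0.47,0.45,-0.09,0.96,-0.02,0.65]]' >/dev/null
python3 -m jog '[[0,-0.47,0.45,-0.09,0.96,-0.02,0.65],[0,-0.47,0.45,-0.09,0.96,-0.02,0.65],[0,-0.47,0.45,-0.09,0.96,-0.02,0.65],[0,-0.47,0.45,-0.09,0.96,-0.02,0.65],[0,0,0,0,0,0,0.65]]' >/dev/null
python3 - <<'E'
from h import *
now();Rt=pose(180-17.2,30,1);c,s=np.cos(np.radians(-17.2)),np.sin(np.radians(-17.2));T=np.array([.442+.042*c,-.4044+.042*s,.009])
s=plan(T-.04*Rt[:,2],Rt);plan(T,Rt,s)
E
```

```text
t 57.17 q [-0.72  0.48  1.25 -0.21  1.89  1.13] p [ 0.5038 -0.4204  0.181 ] z [-0.478  0.158 -0.864] y [-0.3   -0.954 -0.009] F [0.1 0.1 0.8] op 0.0703 g 0.0
5 x [-0.022, 0.01, 0.001, 0.45, 0.025, 0.798]
2 x [0.0, 0.0, 0.0, -0.0, -0.0, 0.667]
```

```bash
python3 -m jog '[[-0.02,0.01,0,0.45,0.03,0.8,0.65],[-0.02,0.01,0,0.45,0.03,0.8,0.65],[-0.02,0.01,0,0.45,0.03,0.8,0.65],[-0.02,0.01,0,0.45,0.03,0.8,0.65],[-0.02,0.01,0,0.45,0.02,0.8,0.65]]' >/dev/null
python3 -m jog '[[0,0,0,0,0,0.67,0.65],[0,0,0,0,0,0.67,0.65],[0,0,0,0,0,0,0.65],[0,0,0,0,0,0,-1],[0,0,0,0,0,0,-1]]' 60| grep -E "pos|force|open"
python3 -m jog '[[0,0,0,0,0,0,-1],[0,0,0,0,0,0,-1],[0,0,0,0,0,0,-1],[0,0,0,0,0,0,-1]]' | grep -E "pos|force|open"
python3 - <<'E'
from h import *
now();d=viewer.get_image("wrist");cv2.imwrite("pics/w12.png",d["img"][:,:,::-1]);im=d["img"].astype(int);c=im[:,312:328].mean(1).sum(1);i=np.where(c<220)[0];print("first dark row",i[i>200][:3],[int(x) for x in c[i[i>200][0]-3:i[i>200][0]+40:3]])
m=im.sum(2)<200
for r in range(i[i>200][0]+2,i[i>200][0]+30,6):
    w=np.where(~m[r,:320])[0];w2=np.where(~m[r,320:])[0];print(r,w[-1] if len(w) else None,w2[0]+320 if len(w2) else None)
E
```

```text
tool_pos: [0.4842, -0.4171, 0.0135]
contact_force: [0.4, 0.7, 3.8]
opening: 0.0487
grip_force: 61.0
tool_pos: [0.4842, -0.4171, 0.0134]
contact_force: [0.2, 0.9, 6.0]
opening: 0.0478
grip_force: 61.4
t 58.92 q [-0.73  0.61  1.37 -0.21  1.63  1.17] p [ 0.4842 -0.4171  0.0134] z [-0.474  0.144 -0.869] y [-0.294 -0.956  0.002] F [0.2 0.9 6. ] op 0.0478 g 61.4
first dark row [267 268 269] [567, 139, 111, 110, 103, 101, 101, 96, 99, 116, 124, 126, 123, 119, 121]
269 257 386
275 255 387
281 254 387
287 254 388
293 253 388
```

```bash
python3 -m jog '[[0,0,0,0,0,0,0.65],[0,0,0,0,0,0,0.65],[0,0,0,0,0,0,0.65],[0,0,0,0,0,0,0.65]]' | grep -E "pos|force|open"
python3 - <<'E'
from h import *
now();Rt=pose(180-17.2,30,1);c,s=np.cos(np.radians(-17.2)),np.sin(np.radians(-17.2));T=np.array([.442+.042*c,-.4044+.042*s,.008]);plan(T,Rt)
E
```

```text
tool_pos: [0.4828, -0.4162, 0.0109]
contact_force: [-0.2, -0.4, 0.0]
opening: 0.0705
grip_force: 0.0
t 59.48 q [-0.74  0.61  1.38 -0.21  1.63  1.17] p [ 0.4828 -0.4162  0.0109] z [-0.476  0.146 -0.867] y [-0.294 -0.956  0.   ] F [-0.2 -0.4  0. ] op 0.0705 g 0.0
1 x [0.014, -0.031, 0.021, 0.035, 0.027, 0.093]
```

```bash
python3 -m jog '[[0.01,-0.03,0.02,0.06,0.02,0.11,0.65],[0,0,0,0.06,0.01,0.11,0.65],[0,0,0,0,0,0,0.65]]' | grep -E "pos|force|open"
python3 -m jog '[[0,0,0,0,0,0,-1],[0,0,0,0,0,0,-1],[0,0,0,0,0,0,-1],[0,0,0,0,0,0,-1],[0,0,0,0,0,0,-1]]' 60| grep -E "pos|force|open"
```

```text
tool_pos: [0.4822, -0.4168, 0.003]
contact_force: [0.3, -0.3, -0.4]
opening: 0.0706
grip_force: 0.0
tool_pos: [0.483, -0.4174, 0.0042]
contact_force: [2.8, -0.3, 3.5]
opening: 0.054
grip_force: 63.5
```

Good, a deeper grip this time. Now locating the plate end in the grip.

```bash
python3 - <<'E'
from h import *
o,M=now();print((M.T@[0,0,1.]).round(3));d=viewer.get_image("wrist");im=d["img"].astype(int);c=im[:,312:328].mean(1).sum(1);i=np.where(c<220)[0];r0=i[i>200][0];print("row",r0,[int(x) for x in c[r0-3:r0+3]])
m=im.sum(2)<200
for r in range(r0+2,r0+24,5):
    w=np.where(~m[r,:320])[0];w2=np.where(~m[r,320:])[0];print(r,w[-1],w2[0]+320)
E
python3 m2.py
```

```text
t 60.48 q [-0.74  0.62  1.37 -0.21  1.63  1.18] p [ 0.483  -0.4174  0.0042] z [-0.477  0.147 -0.867] y [-0.296 -0.955  0.001] F [ 2.8 -0.3  3.5] op 0.054 g 63.5
[-0.499  0.001 -0.867]
row 282 [563, 571, 528, 209, 95, 109]
284 253 388
289 252 389
294 251 389
299 237 405
304 235 406
rest box [[0.5488, 0.0017], [0.6545, -0.0194], [0.6388, -0.0949], [0.5333, -0.0732]] [ 0.59384746 -0.04644467] ((1240.2601318359375, 870.5267944335938), (111.31816864013672, 154.92013549804688), 11.173839569091797)
```

```bash
python3 grip.py 281.5 253.5 388 0
python3 -m jog '[[0,0,0,-0.25,0,-0.43,-1],[0,0,0,-0.5,0,-0.87,-1],[0,0,0,-0.5,0,-0.87,-1],[0,0,0,-0.5,0,-0.87,-1],[0,0,0,-0.5,0,-0.87,-1]]' >/dev/null
python3 -m jog '[[0,0,0,-0.5,0,-0.87,-1],[0,0,0,-0.5,0,-0.87,-1],[0,0,-0.5,-0.5,0,-0.87,-1],[0,0,-1,-0.25,0,-0.43,-1],[0,0,-1,0,0,0,-1]]'  | grep -E "pos|force|open"
python3 -m jog '[[0,0,-1,0,0,0,-1],[0,0,-1,0,0,0,-1],[0,0,-1,0,0,0,-1],[0,0,-1,0,0,0,-1],[0,0,-1,0,0,0,-1]]' >/dev/null
python3 -m jog '[[0,0,-1,0,0,0,-1],[0,0,-1,0,0,0,-1],[0,0,-1,0,0,0,-1],[0,0,-1,0,0,0,-1],[0,0,-1,0,0,0,-1]]' >/dev/null
python3 -m jog '[[0,0,-1,0,0,0,-1],[0,0,-1,0,0,0,-1],[0,0,-1,0,0,0,-1],[0,0,-1,0,0,0,-1],[0,0,-1,0,0,0,-1]]'  | grep -E "pos|force|open"
python3 - <<'E'
from h import *
import pickle
now();p,R1=pickle.load(open("stand.pkl","rb"));plan(p+[0,0,.11],R1)
E
```

```text
t 60.62 q [-0.74  0.62  1.37 -0.21  1.63  1.18] p [ 0.4829 -0.4174  0.0042] z [-0.477  0.147 -0.867] y [-0.295 -0.955  0.001] F [ 2.4 -1.1  4.5] op 0.0537 g 63.5
A [ 0.4982 -0.4225  0.    ] w 0.0555 a [ 0.955 -0.295  0.   ] A ahead of tcp 0.0161
stand [ 0.5791 -0.044   0.1201] (np.float64(168.5), np.float64(42.1)) y [0.198 0.98  0.   ]
tool_pos: [0.4827, -0.4176, 0.2464]
contact_force: [0.4, 0.6, -2.2]
opening: 0.054
grip_force: 63.2
tool_pos: [0.482, -0.4169, 0.244]
contact_force: [-0.0, 0.4, -1.1]
opening: 0.054
grip_force: 63.3
t 63.75 q [-0.74  0.4   1.26 -0.23  1.96 -0.43] p [ 0.482  -0.4169  0.244 ] z [-0.479  0.149 -0.865] y [ 0.814 -0.294 -0.501] F [-0.   0.4 -1.1] op 0.054 g 63.3
20 x [0.124, 0.066, -0.966, 0.532, 0.492, 0.057]
```

```bash
python3 -m jog '[[0.12,0.07,-0.97,0.53,0.49,0.06,-1],[0.12,0.07,-0.97,0.53,0.49,0.06,-1],[0.12,0.07,-0.97,0.53,0.49,0.06,-1],[0.12,0.07,-0.97,0.53,0.49,0.06,-1],[0.12,0.07,-0.97,0.53,0.49,0.06,-1]]' | grep -E "open|grip"
python3 -m jog '[[0.12,0.07,-0.97,0.53,0.49,0.06,-1],[0.12,0.07,-0.97,0.53,0.49,0.06,-1],[0.12,0.07,-0.97,0.53,0.49,0.06,-1],[0.12,0.07,-0.97,0.53,0.49,0.06,-1],[0.12,0.07,-0.97,0.53,0.49,0.06,-1]]' | grep -E "open|grip"
python3 -m jog '[[0.13,0.06,-0.96,0.53,0.49,0.06,-1],[0.13,0.06,-0.96,0.53,0.49,0.06,-1],[0.13,0.06,-0.96,0.53,0.49,0.06,-1],[0.13,0.06,-0.96,0.53,0.49,0.06,-1],[0.13,0.06,-0.96,0.53,0.49,0.06,-1]]' | grep -E "open|grip"
python3 -m jog '[[0.12,0.07,-0.97,0.53,0.49,0.06,-1],[0.12,0.07,-0.97,0.53,0.49,0.06,-1],[0.12,0.07,-0.97,0.53,0.49,0.06,-1],[0.12,0.07,-0.97,0.53,0.49,0.06,-1],[0.12,0.07,-0.97,0.53,0.49,0.06,-1]]' | grep -E "open|grip"
python3 -m jog '[[0,0,0,0,0,0,-1]]' | grep -E "open|force"
python3 - <<'E'
from h import *
import pickle
now();p,R1=pickle.load(open("stand.pkl","rb"));s=plan(p+[0,0,.02],R1);plan(p+[0,0,.003],R1,s,n=3)
d=viewer.get_image("wrist");im=d["img"].astype(int);c=im[:,312:328].mean(1).sum(1);i=np.where(c<220)[0];r0=i[i>200][0];print("row",r0)
E
python3 m2.py
```

```text
opening: 0.054
grip_force: 63.3
opening: 0.054
grip_force: 63.3
opening: 0.0541
grip_force: 63.7
opening: 0.0539
grip_force: 63.7
contact_force: [-0.3, 0.6, -1.2]
opening: 0.0543
grip_force: 63.7
t 66.38 q [-0.2   0.42  1.31 -0.    2.15 -1.58] p [ 0.5784 -0.0449  0.23  ] z [-0.654  0.133 -0.745] y [0.199 0.98  0.001] F [-0.3  0.6 -1.2] op 0.0543 g 63.7
3 x [0.003, 0.016, -0.0, -0.672, 0.011, 0.738]
3 x [0.0, 0.0, 0.0, -0.127, -0.0, 0.14]
row 283
```

```bash
python3 -m jog '[[0,0.02,0,-0.67,0.01,0.74,-1],[0,0.02,0,-0.67,0.01,0.74,-1],[0,0.02,0,-0.67,0.01,0.74,-1],[0,0,0,-0.13,0,0.14,-1],[0,0,0,-0.13,0,0.14,-1]]' | grep -E "pos|force"
python3 -m jog '[[0,0,0,-0.1,0,0.1,-1],[0,0,0,0,0,0,-1]]' | grep -E "pos|force"
python3 -m jog '[[0,0,0,-0.04,0,0.045,-1],[0,0,0,0,0,0,-1]]' | grep -E "pos|force"
python3 - <<'E'
from h import *
import pickle
now();p,R1=pickle.load(open("stand.pkl","rb"));plan(p,R1)
E
```

```text
tool_pos: [0.5797, -0.0455, 0.1283]
contact_force: [-0.4, -0.3, -2.0]
grip_force: 63.7
tool_pos: [0.58, -0.045, 0.1244]
contact_force: [-1.1, 0.4, -0.6]
grip_force: 63.7
tool_pos: [0.5797, -0.0448, 0.1222]
contact_force: [0.0, -0.7, -0.9]
grip_force: 63.7
t 67.6 q [-0.2   0.52  1.36 -0.    1.99 -1.57] p [ 0.5797 -0.0448  0.1222] z [-0.657  0.135 -0.741] y [0.2   0.98  0.002] F [ 0.  -0.7 -0.9] op 0.054 g 63.7
1 x [0.024, -0.011, -0.002, -0.03, 0.022, 0.068]
```

```bash
python3 -m jog '[[0.02,-0.01,0,-0.03,0.02,0.06,-1],[0,0,0,0,0,0,-1]]' | grep -E "pos|force"
python3 -m jog '[[0,0,0,-0.04,0,0.045,-1],[0,0,0,0,0,0,-1]]' | grep -E "pos|force"
python3 -m jog '[[0,0,0,-0.03,0,0.03,-1],[0,0,0,0,0,0,-1]]' | grep -E "pos|force"
```

```text
tool_pos: [0.5791, -0.0441, 0.1201]
contact_force: [0.1, -0.2, -0.4]
grip_force: 63.8
tool_pos: [0.5792, -0.0441, 0.1198]
contact_force: [-1.4, 0.5, 4.9]
grip_force: 64.1
tool_pos: [0.5793, -0.0441, 0.1197]
contact_force: [-2.0, 0.5, 8.5]
grip_force: 64.3
```

```bash
python3 -m jog '[[0,0,0,0,0,0,0.5],[0,0,0,0,0,0,0.7],[0,0,0,0,0,0,0.9],[0,0,0,0,0,-0.5,0.9],[0,0,0,0,0,-1,0.9]]' | grep -E "pos|force"; python3 -m jog '[[0,0,0,0,0,-1,0.9],[0,0,0,0,0,-1,0.9],[0,0,0,0.5,0,-1,0.9],[0,0,0,0.5,0,0,0.9],[0,0,0,0,0,0,0.9]]' | grep pos
python3 - <<'E'
from h import *
import pickle
now();d=viewer.get_image("wrist");cv2.imwrite("pics/w13.png",d["img"][:,:,::-1]);pickle.dump(d,open("w13.pkl","wb"))
im=d["img"].astype(int);c=im[:,315:330].mean(1).sum(1).round(0).astype(int);print([(i,int(c[i])) for i in range(200,370,2)])
for r in range(210,350,6):
    w=np.where(im[r,260:390].sum(1)<165)[0]+260;print((r,*w[:1],*w[-1:]),end=' ')
E
```

```text
tool_pos: [0.6087, -0.0501, 0.1502]
contact_force: [-0.1, 0.4, 0.2]
grip_force: 0.0
tool_pos: [0.6459, -0.0576, 0.2383]
t 69.6 q [-0.2   0.58  1.08 -0.    2.21 -1.57] p [ 0.6459 -0.0576  0.2383] z [-0.656  0.133 -0.743] y [0.199 0.98  0.   ] F [ 0.8 -0.2 -0. ] op 0.0811 g 0.0
[(200, 545), (202, 533), (204, 546), (206, 556), (208, 549), (210, 548), (212, 549), (214, 547), (216, 558), (218, 556), (220, 546), (222, 555), (224, 554), (226, 549), (228, 554), (230, 563), (232, 551), (234, 562), (236, 551), (238, 551), (240, 447), (242, 140), (244, 145), (246, 142), (248, 140), (250, 139), (252, 136), (254, 120), (256, 122), (258, 120), (260, 121), (262, 119), (264, 118), (266, 119), (268, 118), (270, 117), (272, 115), (274, 115), (276, 116), (278, 116), (280, 114), (282, 115), (284, 113), (286, 113), (288, 113), (290, 114), (292, 113), (294, 110), (296, 114), (298, 112), (300, 111), (302, 113), (304, 112), (306, 111), (308, 111), (310, 113), (312, 115), (314, 113), (316, 112), (318, 112), (320, 114), (322, 113), (324, 114), (326, 113), (328, 114), (330, 115), (332, 115), (334, 112), (336, 208), (338, 246), (340, 247), (342, 246), (344, 245), (346, 199), (348, 231), (350, 230), (352, 228), (354, 228), (356, 232), (358, 234), (360, 130), (362, 507), (364, 521), (366, 528), (368, 519)]
(210,) (216,) (222,) (228,) (234,) (240,) (246, np.int64(289), np.int64(359)) (252, np.int64(288), np.int64(359)) (258, np.int64(288), np.int64(359)) (264, np.int64(289), np.int64(358)) (270, np.int64(289), np.int64(357)) (276, np.int64(290), np.int64(356)) (282, np.int64(290), np.int64(356)) (288, np.int64(291), np.int64(356)) (294, np.int64(291), np.int64(355)) (300, np.int64(292), np.int64(354)) (306, np.int64(293), np.int64(354)) (312, np.int64(293), np.int64(353)) (318, np.int64(294), np.int64(352)) (324, np.int64(294), np.int64(351)) (330, np.int64(295), np.int64(351)) (336,) (342,) (348,)
```

Run:
```python
from fit import *
import pickle
d=pickle.load(open("w13.pkl","rb"))
Q,a,n,v=fit(d,[(295,335.5),(351,335.5)],[(287.5,253),(359.5,253)],[(289,240.5),(358.5,240.5)])
T,M=regrasp(Q,a,n,v);pickle.dump((Q,a,n,v,T,M),open("re.pkl","wb"))
print(T,tilt(M))
s=plan([.525,-.035,.27],M);s=plan(T-.09*M[:,2],M,s);plan(T,M,s)
```

```text
foot [ 0.6109 -0.0484] yaw 168.5 lean 21.5 res px [-0.0, 0.2, -0.2, 0.1, -0.8, 0.1, 1.3, 0.1, -1.2, -0.3, 0.9, -0.3]
[ 0.59526263 -0.04520352  0.10344913] (np.float64(-11.5), np.float64(49.5))
19 x [0.0, -0.965, -0.0, 0.238, -0.003, -0.07]
4 x [0.0, 0.0, 0.0, 0.673, 0.033, 0.6]
3 x [0.0, 0.0, 0.0, 0.0, -0.0, 1.0]
```

```bash
python3 -m jog '[[0,-0.97,0,0.24,0,-0.07,0.9],[0,-0.97,0,0.24,0,-0.07,0.9],[0,-0.97,0,0.24,0,-0.07,0.9],[0,-0.97,0,0.24,0,-0.07,0.9],[0,-0.97,0,0.24,0,-0.07,0.9]]' >/dev/null
python3 -m jog '[[0,-0.97,0,0.24,0,-0.07,0.9],[0,-0.97,0,0.24,0,-0.07,0.9],[0,-0.97,0,0.24,0,-0.07,0.9],[0,-0.97,0,0.24,0,-0.07,0.9],[0,-0.97,0,0.24,0,-0.07,0.9]]' >/dev/null
python3 -m jog '[[0,-0.96,0,0.24,0,-0.07,0.9],[0,-0.96,0,0.24,0,-0.07,0.9],[0,-0.96,0,0.24,0,-0.07,0.9],[0,-0.96,0,0.24,0,-0.07,0.9],[0,-0.96,0,0.24,0,-0.07,0.9]]' >/dev/null
python3 -m jog '[[0,-0.96,0,0.24,0,-0.07,0.9],[0,-0.96,0,0.24,0,-0.07,0.9],[0,-0.96,0,0.24,0,-0.07,0.8],[0,-0.96,0,0.24,0,-0.07,0.7],[0,0,0,0,0,0,0.7]]' >/dev/null
python3 -m jog '[[0,0,0,0.67,0.03,0.6,0.7],[0,0,0,0.67,0.03,0.6,0.7],[0,0,0,0.67,0.03,0.6,0.7],[0,0,0,0.67,0.03,0.6,0.7],[0,0,0,0,0,0,0.7]]' | grep pos
python3 - <<'E'
from h import *
import pickle
now();Q,a,n,v,T,M=pickle.load(open("re.pkl","rb"));plan(T,M)
E
python3 m2.py
```

```text
tool_pos: [0.5272, -0.0299, 0.1583]
t 72.78 q [-0.2  -0.65  2.46 -0.01  0.48 -1.56] p [ 0.5272 -0.0299  0.1583] z [ 0.742 -0.15  -0.654] y [0.199 0.98  0.   ] F [0.  0.1 0. ] op 0.0729 g 0.0
3 x [0.001, -0.025, -0.001, -0.043, -0.016, 0.985]
rest box [[0.549, 0.0018], [0.6549, -0.0196], [0.639, -0.0951], [0.5333, -0.0731]] [ 0.59402706 -0.04650555] ((1240.3460693359375, 870.269287109375), (111.39395141601562, 155.32394409179688), 11.309932708740234)
```

```bash
python3 -m jog '[[0,-0.02,0,-0.04,-0.02,0.98,0.7],[0,-0.03,0,-0.04,-0.02,0.98,0.7],[0,-0.02,0,-0.04,-0.01,0.98,0.7],[0,0,0,0,0,0,0.7],[0,0,0,0,0,0,-1]]' 60| grep -E "pos|force"
python3 -m jog '[[0,0,0,0,0,0,-1],[0,0,0,0,0,0,-1],[0,0,0,0,0,0,-1],[0,0,0,0,0,0,-1],[0,0,0,0,0,0,-1]]' | grep -E "pos|force|open"
python3 held.py; python3 place.py 3
```

```text
tool_pos: [0.5971, -0.0456, 0.1095]
contact_force: [0.4, 0.6, 1.1]
grip_force: 1.2
tool_pos: [0.5973, -0.0456, 0.1096]
contact_force: [-4.8, 1.0, 6.5]
opening: 0.0553
grip_force: 63.8
t 74.08 q [-0.2  -0.29  2.33  0.    0.23 -1.57] p [ 0.5973 -0.0456  0.1096] z [ 0.752 -0.152 -0.641] y [0.199 0.98  0.   ] F [-4.8  1.   6.5] op 0.0553 g 63.8
pred A good edge [array([240.8, 354.1]), array([402.9, 353.9])] A back [array([247.5, 370.2]), array([396.1, 370. ])]
[(330, [50, 33, 20]), (333, [49, 33, 20]), (336, [51, 34, 22]), (339, [51, 34, 23]), (342, [51, 35, 23]), (345, [51, 35, 24]), (348, [51, 35, 24]), (351, [73, 46, 28]), (354, [88, 57, 36]), (357, [88, 58, 37]), (360, [85, 56, 36]), (363, [83, 55, 36]), (366, [82, 53, 36]), (369, [190, 196, 194]), (372, [186, 191, 189]), (375, [186, 191, 189]), (378, [186, 191, 188]), (381, [186, 191, 189]), (384, [187, 192, 189])]
t 74.12 q [-0.2  -0.29  2.33  0.    0.23 -1.57] p [ 0.5973 -0.0456  0.1097] z [ 0.752 -0.152 -0.641] y [0.199 0.98  0.   ] F [-4.   0.8  7.2] op 0.0549 g 63.8
place [0.644  0.1377 0.0801] (np.float64(33.8), np.float64(31.4))
up (tool) [-0.768  0.    -0.641]
6 x [0.0, 0.0, 0.0, -0.682, 0.0, -0.57]
28 x [0.164, 0.274, 0.994, 0.276, 0.096, 0.025]
6 x [0.0, 0.0, 0.0, -0.452, 0.0, 0.74]
```

```bash
python3 -m jog '[[0,0,0,-0.34,0,-0.29,-1],[0,0,0,-0.68,0,-0.57,-1],[0,0,0,-0.68,0,-0.57,-1],[0,0,0,-0.68,0,-0.57,-1],[0,0,0,-0.68,0,-0.57,-1]]' >/dev/null
python3 -m jog '[[0,0,0,-0.68,0,-0.57,-1],[0,0,0,-0.34,0,-0.29,-1],[0.16,0.27,0.99,0.28,0.1,0.02,-1],[0.17,0.28,1,0.27,0.09,0.03,-1],[0.16,0.27,0.99,0.28,0.1,0.02,-1]]' | grep -E "open|grip"
python3 -m jog '[[0.16,0.27,0.99,0.28,0.1,0.02,-1],[0.17,0.28,1,0.27,0.09,0.03,-1],[0.16,0.27,0.99,0.28,0.1,0.02,-1],[0.17,0.28,1,0.27,0.09,0.03,-1],[0.16,0.27,0.99,0.28,0.1,0.02,-1]]' | grep -E "open|grip"
python3 -m jog '[[0.16,0.27,0.99,0.28,0.1,0.02,-1],[0.17,0.28,1,0.27,0.09,0.03,-1],[0.16,0.27,0.99,0.28,0.1,0.02,-1],[0.17,0.28,1,0.27,0.09,0.03,-1],[0.16,0.27,0.99,0.28,0.1,0.02,-1]]' | grep -E "open|grip"
python3 -m jog '[[0.16,0.27,0.99,0.28,0.1,0.02,-1],[0.17,0.28,1,0.27,0.09,0.03,-1],[0.16,0.27,0.99,0.28,0.1,0.02,-1],[0.17,0.28,1,0.27,0.09,0.03,-1],[0.16,0.27,0.99,0.28,0.1,0.02,-1]]' | grep -E "open|grip"
python3 -m jog '[[0.16,0.27,0.99,0.28,0.1,0.02,-1],[0.17,0.28,1,0.27,0.09,0.03,-1],[0.16,0.27,0.99,0.28,0.1,0.02,-1],[0.17,0.28,1,0.27,0.09,0.03,-1],[0.16,0.27,0.99,0.28,0.1,0.02,-1]]' | grep -E "open|grip"
python3 -m jog '[[0.16,0.27,0.99,0.28,0.1,0.02,-1],[0.17,0.28,1,0.27,0.09,0.03,-1],[0.16,0.27,0.99,0.28,0.1,0.02,-1],[0.17,0.28,1,0.27,0.09,0.03,-1],[0.16,0.27,0.99,0.28,0.1,0.02,-1]]' | grep -E "open|grip"
python3 - <<'E'
from h import *
import pickle
o,M=now();P,R1,ex,ez=pickle.load(open("place.pkl","rb"));s=plan(P+[0,0,.02],R1);plan(P+[0,0,.004],R1,s)
d=viewer.get_image("wrist");im=d["img"].astype(int);c=im[:,312:328].mean(1).sum(1);print([(i,int(c[i])) for i in range(345,400,3)])
E
```

```text
opening: 0.0551
grip_force: 64.5
opening: 0.0549
grip_force: 64.5
opening: 0.0547
grip_force: 64.5
opening: 0.0552
grip_force: 64.5
opening: 0.055
grip_force: 64.5
opening: 0.0552
grip_force: 64.5
t 78.5 q [-0.03 -0.16  1.88  0.37  1.    0.82] p [0.6421 0.1382 0.2371] z [ 0.428  0.291 -0.855] y [ 0.554 -0.832 -0.006] F [ 0.2  0.3 -0.3] op 0.0552 g 64.5
5 x [-0.009, 0.009, -0.012, -0.467, 0.013, 0.785]
1 x [0.0, 0.0, 0.0, -0.278, 0.0, 0.455]
[(345, 184), (348, 187), (351, 189), (354, 174), (357, 170), (360, 164), (363, 163), (366, 155), (369, 706), (372, 687), (375, 688), (378, 691), (381, 693), (384, 692), (387, 691), (390, 685), (393, 684), (396, 688), (399, 694)]
```

```bash
python3 -m jog '[[-0.01,0.01,-0.01,-0.47,0.01,0.78,-1],[-0.01,0.01,-0.01,-0.47,0.01,0.78,-1],[-0.01,0.01,-0.01,-0.47,0.01,0.78,-1],[-0.01,0.01,-0.01,-0.47,0.01,0.78,-1],[-0.01,0.01,-0.01,-0.47,0.01,0.78,-1]]' >/dev/null
python3 -m jog '[[0,0,0,0,0,0,-1]]' | grep -E "force"
python3 - <<'E'
from h import *
import pickle
o,M=now();P,R1,ex,ez=pickle.load(open("place.pkl","rb"));plan(P+[0,0,.004]-.002*ex,R1,n=2)
E
```

```text
contact_force: [0.3, -0.0, -1.7]
grip_force: 64.5
t 79.3 q [-0.03 -0.01  1.98  0.45  0.76  0.68] p [0.6411 0.1375 0.0974] z [ 0.429  0.289 -0.856] y [ 0.558 -0.83  -0.001] F [ 0.3 -0.  -1.7] op 0.0553 g 64.5
2 x [-0.01, 0.027, 0.006, -0.095, 0.024, 0.184]
```

```bash
python3 -m jog '[[-0.01,0.03,0,-0.1,0.02,0.18,-1],[-0.01,0.03,0,-0.1,0.02,0.18,-1],[0,0,0,0,0,0,-1]]' | grep -E "pos|force"
python3 - <<'E'
from h import *
import pickle
o,M=now();P,R1,ex,ez=pickle.load(open("place.pkl","rb"));plan(P+[0,0,.002],R1,n=2)
E
```

```text
tool_pos: [0.6452, 0.1366, 0.0895]
contact_force: [0.7, 0.6, -0.9]
grip_force: 64.5
t 79.67 q [-0.04  0.01  1.99  0.47  0.74  0.66] p [0.6452 0.1366 0.0895] z [ 0.441  0.29  -0.85 ] y [ 0.556 -0.831  0.005] F [ 0.7  0.6 -0.9] op 0.0548 g 64.5
2 x [0.023, -0.041, 0.013, -0.071, -0.027, 0.102]
```

```bash
python3 -m jog '[[0.02,-0.04,0.01,-0.07,-0.03,0.1,-1],[0.02,-0.04,0.01,-0.07,-0.03,0.1,-1],[0,0,0,0,0,0,-1]]' | grep -E "pos|force"
python3 -m jog '[[0,0,0,-0.02,0,0.03,-1],[0,0,0,0,0,0,-1]]' | grep -E "pos|force"
python3 - <<'E'
from h import *
import pickle
o,M=now();P,R1,ex,ez=pickle.load(open("place.pkl","rb"));plan(P,R1,n=1)
E
```

```text
tool_pos: [0.644, 0.138, 0.0821]
contact_force: [0.2, 1.2, -0.7]
grip_force: 64.5
tool_pos: [0.6443, 0.138, 0.0815]
contact_force: [1.4, 1.2, -1.6]
grip_force: 64.6
t 80.3 q [-0.03  0.02  1.99  0.47  0.73  0.66] p [0.6443 0.138  0.0815] z [ 0.435  0.29  -0.853] y [ 0.556 -0.831  0.001] F [ 1.4  1.2 -1.6] op 0.0551 g 64.6
1 x [0.011, -0.014, 0.005, -0.035, 0.002, 0.036]
```

```bash
python3 -m jog '[[0.01,-0.01,0,-0.03,0,0.03,-1],[0,0,0,0,0,0,-1]]' | grep -E "pos|force"
python3 -m jog '[[0,0,0,-0.02,0,0.03,-1],[0,0,0,0,0,0,-1]]' | grep -E "pos|force"
python3 -m jog '[[0,0,0,-0.02,0,0.02,-1],[0,0,0,0,0,0,-1]]' | grep -E "pos|force"
```

```text
tool_pos: [0.6445, 0.1378, 0.0808]
contact_force: [1.0, 1.6, 1.5]
grip_force: 64.8
tool_pos: [0.6448, 0.1378, 0.0802]
contact_force: [0.6, 1.4, 4.7]
grip_force: 65.1
tool_pos: [0.645, 0.1378, 0.08]
contact_force: [0.1, 1.8, 7.5]
grip_force: 65.3
```

```bash
python3 -m jog '[[0,0,0,0,0,0,0.45],[0,0,0,0,0,0,0.55],[0,0,0,0,0,0,0.65],[0,0,0,0,0,-0.5,0.65],[0,0,0,0,0,-1,0.65]]' | grep -E "pos|force"
python3 -m jog '[[0,0,0,0,0,-1,0.65],[0,0,0,0,0,-1,0.65],[0,0,0,0,0,-1,0.65],[0,0,0,0,0,-1,0.65],[0,0,0,0,0,0,0.65]]' >/dev/null
python3 chk.py 321
python3 - <<'E'
from h import *
M=pose(188.5,0,1);s=plan([.565,-.238,.2],M);s=plan([.565,-.238,.082],M,s);plan([.685,-.220,.082],M,s)
E
```

```text
tool_pos: [0.6227, 0.1244, 0.1157]
contact_force: [-0.0, -0.5, 0.7]
grip_force: 0.0
t 82.35 q [-0.15 -0.35  2.06  0.42  1.04  0.69] p [0.5724 0.0893 0.2204] z [ 0.436  0.289 -0.852] y [ 0.556 -0.831  0.002] F [-0.5  0.8 -0.3] op 0.0702 g 0.0
arm 3 x,y mm -7.0 17.9 area 580 ext x -49.0 51.6 ang 0.1
arm 3 x,y mm -7.4 -18.3 area 578 ext x -49.0 49.7 ang -0.3
arm 3 x,y mm 35.5 -0.0 area 73 ext x 29.8 42.1 ang -35.4
arm 3 x,y mm 0.4 -0.2 area 368 ext x -12.0 13.3 ang -2.0
arm 3 x,y mm -34.4 -0.2 area 124 ext x -40.7 -28.2 ang 60.8
arm 2 x,y mm -6.4 -19.0 area 553 ext x -49.7 51.6 ang -0.3
arm 2 x,y mm -6.1 17.1 area 515 ext x -49.2 52.5 ang -0.3
arm 2 x,y mm 36.2 -1.2 area 68 ext x 30.7 41.7 ang -2.6
arm 2 x,y mm 1.0 -1.0 area 330 ext x -10.3 14.1 ang 5.2
arm 2 x,y mm -33.8 -0.8 area 108 ext x -39.7 -28.0 ang -1.4
arm 1 x,y mm -6.4 -17.8 area 429 ext x -50.2 51.2 ang 0.4
arm 1 x,y mm -6.2 18.1 area 380 ext x -50.5 50.3 ang 0.4
arm 1 x,y mm -0.3 0.4 area 247 ext x -12.0 12.1 ang 11.1
arm 1 x,y mm -35.3 0.1 area 77 ext x -41.7 -29.3 ang 46.0
11 x [-0.124, -0.564, 0.449, -0.4, 0.918, -0.077]
4 x [0.0, 0.0, 0.0, 0.0, 0.0, 0.983]
5 x [0.0, 0.0, 0.0, 0.809, -0.0, 0.0]
```

```bash
python3 -m jog '[[-0.12,-0.56,0.45,-0.4,0.92,-0.08,0],[-0.12,-0.56,0.45,-0.4,0.92,-0.08,-0.5],[-0.12,-0.56,0.45,-0.4,0.92,-0.08,-1],[-0.12,-0.56,0.45,-0.4,0.92,-0.08,-1],[-0.12,-0.56,0.45,-0.4,0.92,-0.08,-1]]' 30 >/dev/null
python3 -m jog '[[-0.12,-0.56,0.45,-0.4,0.92,-0.08,-1],[-0.12,-0.56,0.45,-0.4,0.92,-0.08,-1],[-0.12,-0.56,0.45,-0.4,0.92,-0.08,-1],[-0.12,-0.56,0.45,-0.4,0.92,-0.08,-1],[-0.12,-0.56,0.45,-0.4,0.92,-0.08,-1]]' >/dev/null
python3 -m jog '[[-0.12,-0.56,0.45,-0.4,0.92,-0.08,-1],[0,0,0,0,0,0,-1]]' >/dev/null
python3 - <<'E'
from h import *
now();M=pose(188.5,0,1);s=plan([.565,-.238,.082],M);plan([.685,-.220,.082],M,s)
E
```

```text
t 83.85 q [-0.53  0.05  1.67  0.    1.42  0.9 ] p [ 0.5649 -0.2404  0.1981] z [-0.002  0.006 -1.   ] y [ 0.145 -0.989 -0.006] F [ 0.1  0.6 -0.1] op -0.0001 g 0.0
4 x [-0.017, 0.003, -0.008, 0.004, -0.016, 0.968]
5 x [0.0, 0.0, 0.0, 0.809, -0.0, 0.0]
```

```bash
python3 -m jog '[[-0.02,0,-0.01,0,-0.02,0.97,-1],[-0.02,0,-0.01,0,-0.02,0.97,-1],[-0.02,0,-0.01,0,-0.02,0.97,-1],[-0.02,0,-0.01,0,-0.02,0.97,-1],[0,0,0,0,0,0,-1]]' | grep -E "pos|force"
python3 -m jog '[[0,0,0,0.6,0,0,-1],[0,0,0,0.4,0,0,-1],[0,0,0,0.4,0,0,-1],[0,0,0,0.4,0,0,-1],[0,0,0,0.4,0,0,-1]]' | grep -E "pos|force"
python3 -m jog '[[0,0,0,0.4,0,0,-1],[0,0,0,0.4,0,0,-1],[0,0,0,0.4,0,0,-1],[0,0,0,0.3,0,0,-1],[0,0,0,0,0,0,-1]]' | grep -E "pos|force"
```

```text
tool_pos: [0.5624, -0.2339, 0.0787]
contact_force: [0.4, -0.1, 1.1]
grip_force: 0.0
tool_pos: [0.6305, -0.2253, 0.0821]
contact_force: [-1.8, -0.7, 0.6]
grip_force: 0.6
tool_pos: [0.6749, -0.2184, 0.0817]
contact_force: [0.1, -0.3, -0.6]
grip_force: 0.0
```

```bash
python3 -m jog '[[0,0,0,0.15,0,0,-1],[0,0,0,0,0,0,-1]]' | grep -E "pos|contact"
python3 -m jog '[[0,0,0,0.15,0,0,-1],[0,0,0,0,0,0,-1]]' | grep -E "pos|contact"
python3 -m jog '[[0,0,0,0.15,0,0,-1],[0,0,0,0,0,0,-1]]' | grep -E "pos|contact"
```

```text
tool_pos: [0.6759, -0.2183, 0.0816]
contact_force: [-10.5, -1.0, 4.5]
tool_pos: [0.6763, -0.2183, 0.0815]
contact_force: [-23.3, -2.1, 12.0]
tool_pos: [0.6767, -0.2183, 0.0815]
contact_force: [-39.4, -1.8, 20.6]
```

```bash
python3 -m jog '[[0,0,0,-0.5,0,0,-1],[0,0,0,-1,0,0,-1],[0,0,0,-0.5,0,-1,-1],[0,0,0,-0.5,0,-1,-1],[0,0,0,-0.5,0,-1,-1]]' | grep -E "contact"
python3 -m jog '[[0,0,0,-1,0,-1,-1],[0,0,0,-1,0,-1,-1],[0,0,0,-1,0,-1,-1],[0,0,0,0,0,0,-1]]' | grep -E "pos|contact"
python3 - <<'E'
from h import *
s=viewer.get_image("scene");t=viewer.get_image("top");w=viewer.get_image("wrist")
a=cv2.resize(s["img"][140:350,200:480],(400,300),interpolation=2);b=cv2.resize(t["img"][120:330,110:390],(400,300),interpolation=2);c=cv2.resize(w["img"],(400,300),interpolation=2)
cv2.imwrite("pics/end.png",np.vstack([np.hstack([a,b]),np.hstack([c,c*0])])[:,:,::-1])
E
```

```text
contact_force: [-0.1, 0.6, -0.8]
tool_pos: [0.51, -0.2448, 0.2663]
contact_force: [0.7, 0.7, 0.3]
```

View pics/end.png

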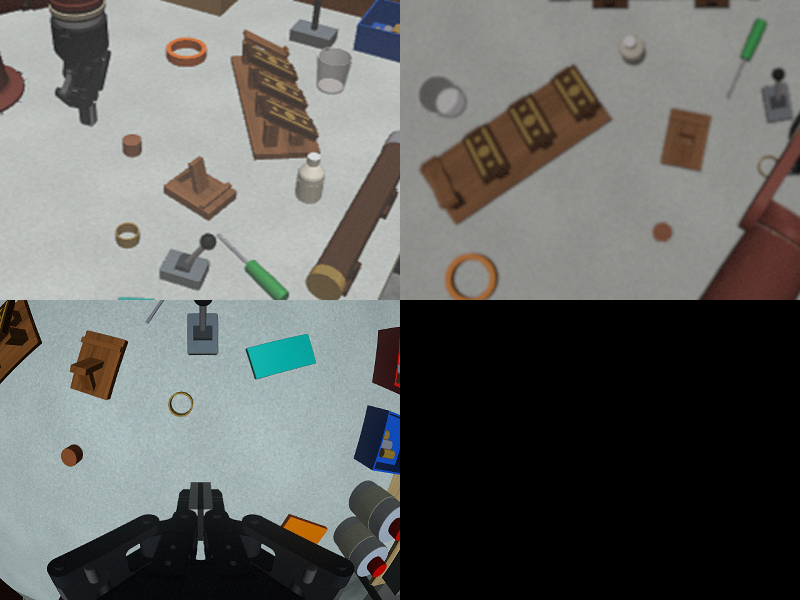

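The picture shows all three plates brass face up on their arms: (270,60), (280,88) and (285,118) in the scene crop. The switch lever leans away from the robot, with its ball at (207,242), and the other things are where they were.

```bash
python3 -c "
from station import finish_job
print(finish_job())"
```

```text
the job is handed in; nothing more can be done
None
```

All three plates present are on the rack, brass face up and within about 1 mm of centred by the wrist camera. The switch lever was then pushed to its stop, and the job was handed in after about 88 s of robot time; no verdict was shown.

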